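# Candle the brown egg

## Robot

A 7-joint arm with a two-finger parallel gripper is mounted at the origin on a cart in front of the work surface, level with it; the furniture and walls round the work are solid. World frame = base frame: x ahead of the robot, y to its left, z up, the work surface at z = 0. Lengths are in mm, angles in rad, forces in N, time in s.
With the tool pointing down it reaches from about 425 to 825 mm from the base axis. Payload 3.6 kg.
Tool frame: the origin (TCP) lies at the very end of the fingers, on their centre line; the grasp point (between the pads) lies 19 mm behind it; z points along the fingers, x is the direction in which the jaws open and shut, and the axes are right-handed (so a half turn about z gives the same grasp; the last joint's range is limited). The gripper opens to 93 mm and grips with 3 to 60 N. Pads are 15 mm wide; open, the fingers measure 128 mm over their backs; the gripper's body (75 mm by 188 mm) begins 65 mm behind the grasp point.
Start: joints at [-1.224, 0.615, -0.013, 1.423, 0.008, 1.103, -0.04], TCP at [236.711, 605.334, 218.64] pointing down, gripper open.
Joint ranges: [-3.12, 3.12], [-0.3, 2.06], [-1.34, 1.32], [0.26, 2.42], [-1.36, 4.5], [0.01, 1.98], [-2.84, 2.84]. Speed limits (rad/s): [2.79, 2.79, 3.14, 3.14, 3.14, 3.14, 3.14].

## Interface

Orientations are given as [roll, pitch, yaw] about the fixed x, y, z axes, in that order (R = Rz(yaw) Ry(pitch) Rx(roll)).
In Python, from rig import state, vision, job_done gives the robot as it stands. The module is installed in compiled form; this text tells all that it offers.
- The arm moves only by the tool drive_tool, never from a script. Its argument "increments" is a list of rows, each a list of 3 entries, a list of its own where there are three numbers: the closure, from -1 (fully open) to 1 (shut), then the shift along the world's x, y, z in cm, then the turn about the world's z in degrees. In form: [[jaw, [dx, dy, dz], roll], ...]. A call has 1 to 20 rows; each row is the pose to reach, as a shift and turn from the pose commanded when the call began; what a row does not reach only later rows make up. A row lasts 1/8 s, in which the tool goes at most 62.5 mm and 10.7 degrees, less where a joint would pass 70% of its speed; a pose out of reach is approached as far as the arm can. A call with a gripper value outside its range is refused whole. The fingers move at their own pace and stop on an object; the grip force is fixed at half the most. Time passes only in rows, so rows that repeat a pose let the fingers close. It gives the time, the measured TCP pose, the force and the opening at its end, in the units of the state.
- state(): the state, without advancing time (a new reading comes with each control period).
- vision.snapshot(name): name is "side" or "top"; returns a dict with "color" (400x640x3 uint8, red, green, blue), "z_map" (400x640 float32, mm along the optical axis (not along the pixel's ray), 0 where there is no reading), "fov_y" (degrees; the focal length in pixels is half the picture's height over the tangent of half this angle, whatever the lens; pixels are square), "cx", "cy" (the principal point, pixels), "R" (3x3) and "t" (3): a world point X has camera coordinates R X + t. Camera axes: x right, y down, z forward; pixel columns grow to the right and rows downward; lengths in mm; the calibration is good to about 2 mm. A picture is of the moment at which its call begins.
- job_done(): hands the job in, once; it reports no verdict.
The state is a dict: "time_s": time; "qpos": joint angles; "qvel": joint speeds; "tau": joint torques, N m; "eef_pos": TCP position; "ee_rot": TCP orientation; "contact_force": force on the tool from outside, world axes, zero at the start; "wrist_torque": the same for the moment, N m; "opening": finger opening in mm.
Only numpy, scipy, OpenCV 4.12 (cv2) and the standard library are available. Lean on these libraries where they do the work, as an engineer would, in place of code of your own. Each camera call takes 0.05 s, during which the arm holds its last target.

## Task

Take the brown egg out of the beech rack and hold its blunt end right up to the mouth of the candling lamp (half a centimetre off or so), centred and in line with the lamp's barrel, so that I can look through it for cracks; finish while you are still holding it there, still and free of the lamp. It is raw: a squeeze or a knock of more than 20 N breaks the shell. Leave the other two eggs in the rack, and do not shift the lamp or the jars and the stamp around it.

Things in the scene. Friction and masses are not known exactly. Their poses are not given: they have to be found in the camera images.
- egg_rack: Fixed beech rack 120 mm (x) x 236 mm (y) x 46 mm high: two cheeks 12 mm thick at its near and far edges and three pairs of 10 mm dowels running along its x, 80 mm apart in y (middle pair at y = 0); an egg lies on its side on each pair, with free space beside it and below for fingers. Origin: centre of the underside. Turned up to about 0.35 rad either way; its +x points roughly away from the robot.
- brown_egg: The egg to take: a brown hen's egg, 57 mm long and 44 mm across (a solid of revolution about its x), about 60 g. It lies on its side, along the dowels, its blunt end tipped up by about 0.15 rad as it rests, on one of the three pairs. Origin: on the long axis at the widest section, about 58 mm above the worktop while it lies in the rack. +x of the egg points to the blunt (rounder) end, which in the rack looks away from the robot.
- brown_egg_blunt (a point): Tip of the brown egg's blunt end, 25.5 mm from the egg's origin along its +x (the pointed tip is 31.5 mm the other way).
- white_egg: A white egg of the same shape, in the same rack; stays there.
- blue_egg: A pale blue-green egg of the same shape, in the same rack; stays there.
- candling_lamp: Stand of the candling lamp, fixed: round dark foot 112 mm across, slim column. Origin: centre of its underside. The barrel's pivot is 235 mm straight above it.
- lamp_head (a joint): Downward tilt of the lamp's barrel, rad: 0 = level, 0.5 = mouth looking 0.5 rad below level. A stiff hinge that stays where it is and is not to be moved.
- lamp_mouth (a point): Centre of the lamp's mouth, in the plane of the black rubber collar's rim (collar 57 mm outside, 43 mm inside, hollow 18 mm deep to the lit disc), 105 mm from the pivot along the barrel. The white barrel behind it is up to 57 mm thick. +x of this frame points along the barrel's axis from the mouth back into the lamp (away from the robot and upward); the light shines out towards -x, towards the robot and down. Its y is level. The mouth is 0.18 to 0.22 m above the worktop.
- fig_jar: Dark brown preserve jar with a gold lid, 60 mm across, 80 mm high, behind the rack; bystander.
- curd_jar: Yellow preserve jar with a white lid, 68 mm across, 70 mm high, behind the rack; bystander.
- stamp: Wooden hand stamp with a turned handle, 26 x 46 x 71 mm, to the right of the lamp, nearer the robot; bystander.

How it is judged:
By the outcome, as a careful person would: the job done as asked, in the order asked, and still so for the second after the job is handed in, while the arm keeps its last pose, push and grip.
It also fails if it takes over 38 s, if anything falls off the work surface, if the arm or the gripper's body presses on something with over 40 N, if the wrist force passes 120 N, or if a joint passes its speed limit or range.

## Working session

There is one attempt and no reset: what is moved stays moved. The work goes in short steps, Python scripts to look and compute and a tool call to move; the robot and the scene stay as the last step left them, time stands still between calls to the robot, and variables do not carry over. Pictures are saved under pics/ and viewed, and the job is handed in when it is done.

Besides the shell and the picture viewer there is one more tool, called as a command line: name --argument value ..., lists and objects as JSON in quotes. drive_tool: Moves the arm, as the interface text tells. Its arguments: {"type":"object","properties":{"increments":{"type":"array"}},"required":["increments"]}

```bash
mkdir -p pics; ls
python3 - <<'E'
from rig import state, vision
import cv2,numpy as np,pickle
s=state();print(s)
d={}
for n in("side","top"):
    v=vision.snapshot(n);d[n]=v
    cv2.imwrite(f"pics/{n}0.png",v["color"][:,:,::-1])
    print(n,v["fov_y"],v["cx"],v["cy"],np.round(v["R"],4).tolist(),np.round(v["t"],1), (v["z_map"]>0).mean())
pickle.dump(d,open("s0.pkl","wb"))
E
```

```text
pics
{'time_s': 0.0, 'qpos': array([-1.22448718,  0.61593041, -0.01263048,  1.4248618 ,  0.00812424,
        1.10339547, -0.04040889]), 'qvel': array([ 2.30378921e-04, -4.36106809e-05, -4.23822731e-04,  1.89621949e-03,
       -1.84084116e-03,  5.18388908e-04, -2.78982613e-04]), 'tau': array([ 4.58809827e-04, -4.58928108e+01,  2.09225686e-01, -1.65749109e+01,
       -6.10938971e-02,  2.03979987e-02,  2.28230083e-04]), 'eef_pos': array([236.45865458, 604.62948904, 217.48617082]), 'ee_rot': array([3.14154307e+00, 2.54396161e-03, 1.19806694e+00]), 'contact_force': array([ 0.01794601,  0.24472149, -0.70932204]), 'wrist_torque': array([ 0.04079515, -0.01305407,  0.07537025]), 'opening': 92.9696141060778}
side 52.82045292337568 316.0482132838051 196.9607404588144 [[0.9989, -0.0467, -0.0087], [-0.0251, -0.3654, -0.9305], [0.0403, 0.9297, -0.3661]] [-572.3  149.5 1289.2] 0.82364453125
top 44.38696380266683 315.4522361225387 195.65553867602486 [[0.0284, -0.9996, -0.0081], [-0.9901, -0.027, -0.138], [0.1377, 0.0119, -0.9904]] [  -1.9  617.2 1330.3] 0.99583984375
```

View pics/side0.png

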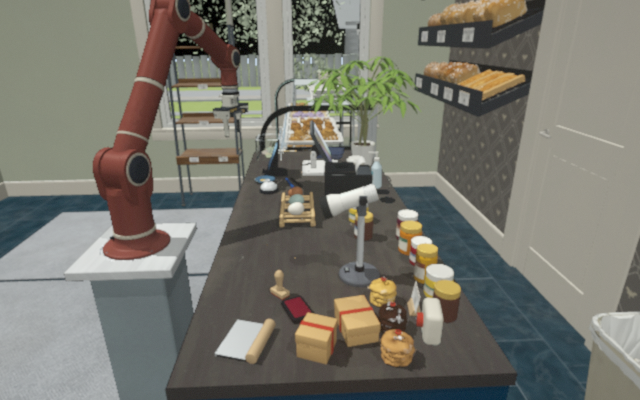

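View pics/top0.png

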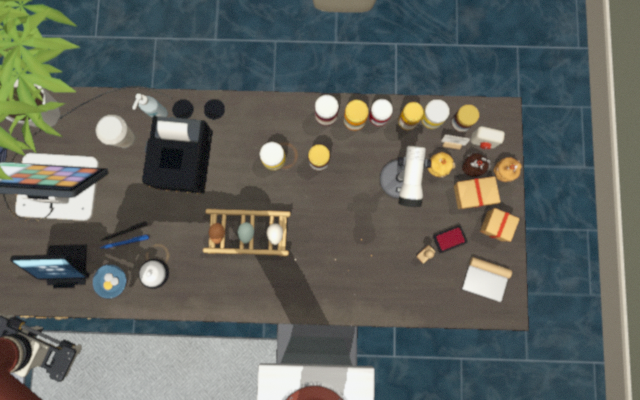

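The side view shows the rack at about (297,210) and the lamp head at about (352,200), mouth towards the robot and down. In the top view the brown egg is at about (217,232), blue at (246,232), white at (274,234), the lamp barrel runs from (414,150) to (411,205), and the stamp is at (426,254).

```bash
cat > h.py <<'E'
import numpy as np,cv2,pickle
def foc(v): return 200/np.tan(np.radians(v["fov_y"])/2)
def cloud(v):
    f=foc(v);z=v["z_map"].astype(float);vv,uu=np.mgrid[0:400,0:640]
    P=np.stack([(uu-v["cx"])/f*z,(vv-v["cy"])/f*z,z],-1)
    return (P-v["t"])@v["R"]      # R^T (P-t)
def ray(v,u,w):
    f=foc(v);d=np.array([(u-v["cx"])/f,(w-v["cy"])/f,1.])@v["R"]
    return -v["R"].T@v["t"],d
def onplane(v,u,w,z):
    o,d=ray(v,u,w);return o+d*(z-o[2])/d[2]
def proj(v,X):
    c=np.asarray(X)@v["R"].T+v["t"];f=foc(v)
    return np.stack([c[...,0]/c[...,2]*f+v["cx"],c[...,1]/c[...,2]*f+v["cy"]],-1)
E
python3 - <<'E'
from h import *
d=pickle.load(open("s0.pkl","rb"))
for n,box in(("top",(195,200,300,260)),("top",(370,130,440,220)),("side",(320,170,390,290)),("side",(270,180,325,235))):
    v=d[n];x0,y0,x1,y1=box
    c=cv2.resize(v["color"][y0:y1,x0:x1,::-1],None,fx=6,fy=6,interpolation=cv2.INTER_CUBIC)
    cv2.imwrite(f"pics/crop_{n}_{x0}.png",c);print(c.shape)
    C=cloud(v)[y0:y1,x0:x1]
    print(n,box,C[...,2].min(),C[...,2].max())
v=d["top"];C=cloud(v)
print(np.round(C[300,300]),np.round(C[280,400]), np.round(cloud(d["side"])[300,240]))
# lamp head points
m=(C[...,2]>170)&(C[...,2]<330);
ys,xs=np.where(m);s=(xs>370)&(xs<440)
for y in range(140,212,3):
    k=s&(ys==y)
    if k.any():
        Q=C[ys[k],xs[k]];i=Q[:,2].argmax();print(y,xs[k].min(),xs[k].max(),np.round(Q[i]),np.round(Q.mean(0)))
E
```

```text
(360, 630, 3)
top (195, 200, 300, 260) -10.611870046396081 1402.625245199974
(540, 420, 3)
top (370, 130, 440, 220) -11.312504930707693 1402.625245199974
(720, 420, 3)
side (320, 170, 390, 290) -4.122014378392726 606.1722885588014
(330, 330, 3)
side (270, 180, 325, 235) -6.976371731589454 606.1722885588014
[326.  51.  -2.] [ 4.280e+02 -1.000e+00  1.403e+03] [ 368. -324.    3.]
146 408 417 [ 714. -208.  252.] [ 717. -218.  243.]
149 407 425 [ 703. -229.  270.] [ 705. -223.  262.]
152 406 424 [ 697. -229.  265.] [ 698. -221.  259.]
155 406 423 [ 690. -218.  263.] [ 691. -220.  257.]
158 398 426 [ 683. -221.  261.] [ 685. -213.  251.]
161 398 431 [ 676. -211.  261.] [ 679. -222.  249.]
164 398 431 [ 669. -224.  259.] [ 672. -223.  245.]
167 400 430 [ 663. -215.  255.] [ 666. -224.  237.]
170 405 422 [ 655. -222.  255.] [ 657. -220.  246.]
173 405 421 [ 650. -231.  248.] [ 650. -220.  243.]
176 404 421 [ 643. -222.  245.] [ 644. -219.  240.]
179 404 421 [ 635. -226.  249.] [ 636. -219.  239.]
182 404 420 [ 629. -225.  242.] [ 630. -218.  236.]
185 402 420 [ 621. -217.  243.] [ 622. -216.  235.]
188 401 421 [ 614. -225.  241.] [ 615. -217.  233.]
191 400 421 [ 607. -222.  241.] [ 608. -216.  232.]
194 399 422 [ 600. -220.  242.] [ 601. -216.  231.]
197 399 421 [ 593. -218.  238.] [ 594. -215.  230.]
200 399 421 [ 585. -216.  239.] [ 587. -215.  229.]
203 398 421 [ 579. -216.  236.] [ 580. -214.  226.]
206 408 420 [ 572. -221.  234.] [ 573. -225.  227.]
```

```bash
cd pics; python3 -c "
import cv2,numpy as np
a=cv2.imread('crop_top_195.png');b=cv2.imread('crop_top_370.png');print(a.shape,b.shape)
"
```

```text
(360, 630, 3) (540, 420, 3)
```

View pics/crop_top_195.png

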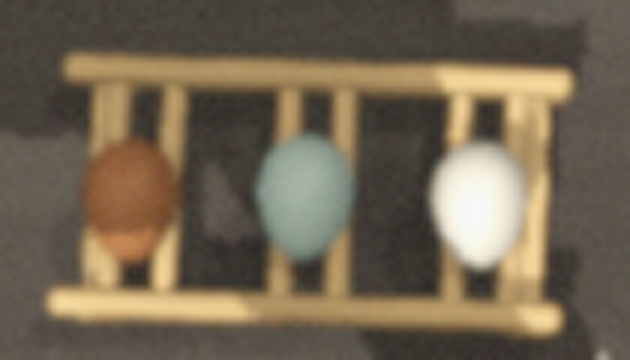

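View pics/crop_top_370.png

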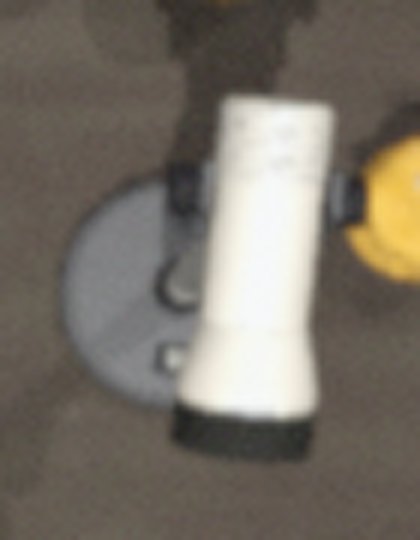

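View pics/crop_side_320.png

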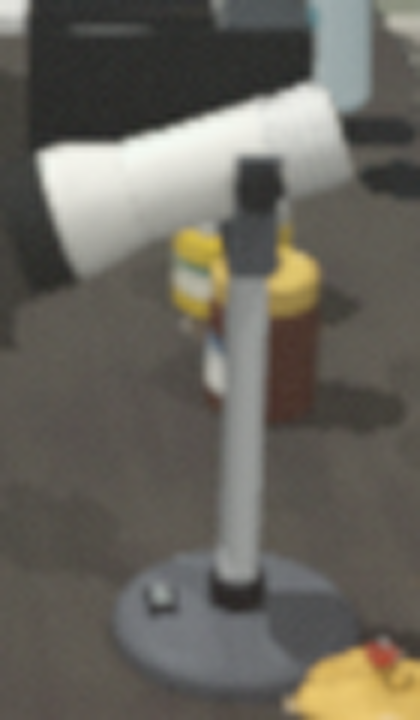

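View pics/crop_side_270.png

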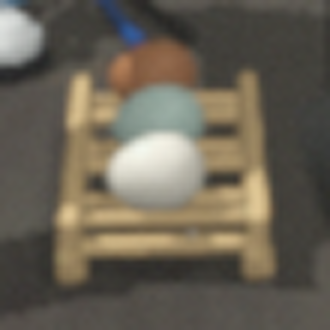

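Run:
```python
from h import *
d=pickle.load(open("s0.pkl","rb"))
up=lambda v,x0,y0,x1,y1,k=8:cv2.resize(v["color"][y0:y1,x0:x1],None,fx=k,fy=k,interpolation=cv2.INTER_CUBIC)
def pix(p,x0,y0,k=8): return np.asarray(p,float)/k-0.5+0.5/k+np.array([x0,y0])
T=d["top"];S=d["side"]
# eggs
for n,v,box in(("top",T,(200,205,290,255)),("side",S,(270,180,325,235))):
    im=up(v,*box);hsv=cv2.cvtColor(im,cv2.COLOR_RGB2HSV)
    for e,lo,hi in(("brown",(0,120,60),(13,255,255)),("blue",(70,25,60),(110,255,255)),("white",(0,0,150),(179,50,255))):
        m=cv2.inRange(hsv,lo,hi);cs,_=cv2.findContours(m,0,cv2.CHAIN_APPROX_NONE)
        c=max(cs,key=cv2.contourArea);el=cv2.fitEllipse(c)
        p=pix(el[0],*box[:2]);x=onplane(v,*p,58)
        print(n,e,np.round(p,1),"axes px",np.round(np.array(el[1])/8,1),"ang",round(el[2]),"xy@58",np.round(x,1))
# cloud tops near brown egg
C=cloud(T)
for n,(u,w) in(("brown",(217,232)),("blue",(246,232)),("white",(274,234))): print(n,np.round(C[w-3:w+4,u-2:u+3,2].mean(1)))
# lamp in side: white mask
for n,v,box in(("top",T,(390,135,440,215)),("side",S,(320,175,390,225))):
    im=up(v,*box);hsv=cv2.cvtColor(im,cv2.COLOR_RGB2HSV)
    m=cv2.inRange(hsv,(0,0,150),(179,60,255));cs,_=cv2.findContours(m,0,cv2.CHAIN_APPROX_NONE)
    c=max(cs,key=cv2.contourArea);r=cv2.minAreaRect(c);print(n,pix(r[0],*box[:2]),np.array(r[1])/8,r[2])
    print(np.round(pix(cv2.boxPoints(r),*box[:2]),1).tolist())
    o=im.copy();cv2.drawContours(o,[c],-1,(255,0,0),1);cv2.imwrite(f"pics/lamp_{n}.png",o[:,:,::-1])
```

```text
top brown [216.3 232.5] axes px [14.8 19.5] ang 0 xy@58 [505.2 284.3  58. ]Traceback (most recent call last):
  File "<stdin>", line 11, in <module>
ValueError: max() iterable argument is empty
```

```bash
cat > m1.py <<'E'
from h import *
d=pickle.load(open("s0.pkl","rb"))
up=lambda v,x0,y0,x1,y1,k=8:cv2.resize(v["color"][y0:y1,x0:x1],None,fx=k,fy=k,interpolation=cv2.INTER_CUBIC)
def pix(p,x0,y0,k=8): return np.asarray(p,float)/k-0.5+0.5/k+np.array([x0,y0])
T=d["top"];S=d["side"]
for n,v,box in(("top",T,(200,205,290,255)),("side",S,(270,180,325,235))):
    im=up(v,*box);hsv=cv2.cvtColor(im,cv2.COLOR_RGB2HSV);o=im.copy()
    for e,u,w in(("brown",217,231),("blue",246,232),("white",274,234)) if n=="top" else (("brown",297,192),("blue",297,199),("white",297,208)):
        q=hsv[(w-box[1])*8,(u-box[0])*8]
        if e=="brown": m=cv2.inRange(hsv,(0,110,50),(14,255,255))
        elif e=="blue": m=cv2.inRange(hsv,(60,18,90),(120,255,255))
        else: m=cv2.inRange(hsv,(0,0,140),(179,60,255))
        m=cv2.morphologyEx(m,cv2.MORPH_OPEN,np.ones((9,9)))
        cs,_=cv2.findContours(m,0,cv2.CHAIN_APPROX_NONE)
        if not cs: print(e,q);continue
        c=max(cs,key=cv2.contourArea);el=cv2.fitEllipse(c)
        p=pix(el[0],*box[:2]);x=onplane(v,*p,58)
        print(n,e,q,np.round(p,1),"axes px",np.round(np.array(el[1])/8,1),"ang",round(el[2]),"xy@58",np.round(x,1))
        cv2.drawContours(o,[c],-1,(255,0,0),1)
    cv2.imwrite(f"pics/eggs_{n}.png",o[:,:,::-1])
for n,v,box in(("top",T,(390,135,440,215)),("side",S,(320,175,390,225))):
    im=up(v,*box);hsv=cv2.cvtColor(im,cv2.COLOR_RGB2HSV)
    m=cv2.inRange(hsv,(0,0,150),(179,60,255));
    m=cv2.morphologyEx(m,cv2.MORPH_OPEN,np.ones((25,25)))
    cs,_=cv2.findContours(m,0,cv2.CHAIN_APPROX_NONE)
    c=max(cs,key=cv2.contourArea);r=cv2.minAreaRect(c);print(n,pix(r[0],*box[:2]),np.array(r[1])/8,r[2])
    print(np.round(pix(cv2.boxPoints(r),*box[:2]),1).tolist())
    o=im.copy();cv2.drawContours(o,[c],-1,(255,0,0),1);cv2.imwrite(f"pics/lamp_{n}.png",o[:,:,::-1])
E
python3 m1.py
```

```text
top brown [ 13 138 157] [216.2 232.6] axes px [15.4 20.6] ang 2 xy@58 [504.9 284.4  58. ]
top blue [ 62  21 179] [245.1 232.3] axes px [14.5 17.8] ang 10 xy@58 [508.2 205.1  58. ]
top white [ 90   1 248] [274.4 233.4] axes px [15.7 20.9] ang 180 xy@58 [507.3 124.6  58. ]
side brown [ 12 124 140] [295.  190.7] axes px [ 7.  15.3] ang 78 xy@58 [505.3 292.8  58. ]
side blue [ 77  27 169] [296.1 198.7] axes px [ 8.1 15.3] ang 85 xy@58 [509.7 208.9  58. ]
side white [ 26  16 217] [295.9 204.4] axes px [16.  21.2] ang 13 xy@58 [508.9 153.8  58. ]
top [412.10453415 172.49874878] [22.85302162 53.14021683] 3.5067765712738037
[[399.1, 198.3], [402.3, 145.3], [425.1, 146.7], [421.9, 199.7]]
side [356.04249573 193.85197639] [21.92754555 59.92429733] 66.4036636352539
[[324.2, 195.8], [379.1, 171.8], [387.9, 191.9], [333.0, 215.9]]
```

View pics/eggs_top.png

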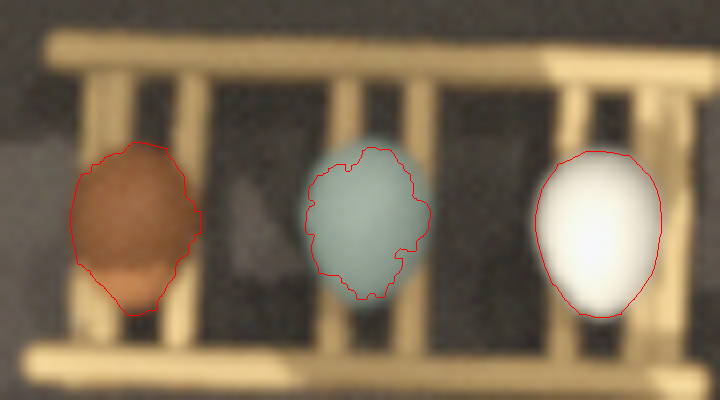

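View pics/lamp_top.png

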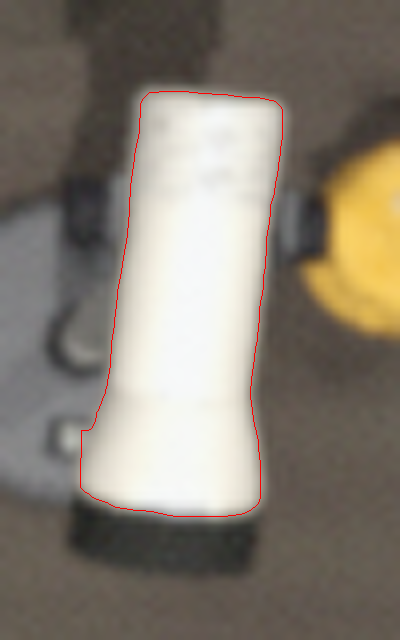

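View pics/lamp_side.png

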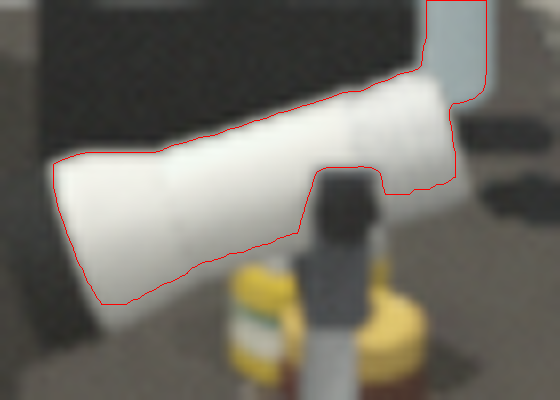

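```bash
cat > m2.py <<'E'
from h import *
d=pickle.load(open("s0.pkl","rb"));T=d["top"];S=d["side"]
px=lambda p,o,k:np.array(p,float)/k-0.5+0.5/k+np.array(o)
def plane(v,a,b):
    o,d1=ray(v,*a);_,d2=ray(v,*b);n=np.cross(d1,d2);n/=np.linalg.norm(n);return o,n
ot,nt=plane(T,px((206.5,140),(390,135),8),px((162,545),(390,135),8))
os_,ns=plane(S,px((446,134),(320,175),8),px((77,247),(320,175),8))
ax=np.cross(nt,ns);ax/=np.linalg.norm(ax);ax*=np.sign(ax[0])
P0=np.linalg.lstsq(np.array([nt,ns,ax]),np.array([nt@ot,ns@os_,ax@np.array([600,-216,215])]),rcond=None)[0]
print("axis",ax,"tilt",np.arcsin(ax[2]),"az deg",np.degrees(np.arctan2(ax[1],ax[0])),"pt",P0)
piv=P0+ax*(235-P0[2])/ax[2];mouth=piv-105*ax
print("pivot",piv,"mouth",mouth)
for t in (-160,-105,-85,0,60):
    X=piv+ax*t;print(t,np.round(X),"top8",np.round((proj(T,X)-[390,135]+.4375)*8),"side8",np.round((proj(S,X)-[320,175]+.4375)*8))
# foot
print("foot side",[np.round(onplane(S,*px((237,620),(320,170),6),z),1).tolist() for z in(5,10)],"foot top",[np.round(onplane(T,*px((190,295),(370,130),6),z),1).tolist() for z in(5,10)])
B=np.array([piv[0],piv[1],0]);
for z in(0,50,200):print(z,"side6",np.round((proj(S,B+[0,0,z])-[320,170]+.42)*6))
E
python3 m2.py
```

```text
axis [ 0.94956042 -0.0491715   0.30970496] tilt 0.31488272227050135 az deg -2.9643244079566826 pt [ 601.79697887 -220.34543924  208.80051334]
pivot [ 682.12502894 -224.50510143  235.        ] mouth [ 582.42118433 -219.34209408  202.48097901]
-160 [ 530. -217.  185.] top8 [143. 722.] side8 [-134.  312.]
-105 [ 582. -219.  202.] top8 [162. 549.] side8 [ 28. 262.]
-85 [ 601. -220.  209.] top8 [169. 485.] side8 [ 87. 244.]
0 [ 682. -225.  235.] top8 [199. 210.] side8 [342. 166.]
60 [ 739. -227.  254.] top8 [221.  11.] side8 [526. 110.]
foot side [[681.1, -222.4, 5.0], [679.8, -230.2, 10.0]] foot top [[678.2, -230.6, 5.0], [677.4, -229.8, 10.0]]
0 side6 [240. 632.]
50 side6 [243. 537.]
200 side6 [254. 230.]
```

Run:
```python
from h import *
d=pickle.load(open("s0.pkl","rb"));T=d["top"];S=d["side"]
px=lambda p:np.array(p,float)/8-0.5+0.5/8+np.array((200,205))
def ln(n,a,b,z):
    A=onplane(T,*px(a),z);B=onplane(T,*px(b),z);D=B-A;print(n,A.round(1),B.round(1),"ang deg",round(np.degrees(np.arctan2(D[1],D[0])),2))
ln("far cheek ctr",(60,48),(700,70),46)
ln("near cheek ctr",(40,362),(690,382),46)
ln("dowel brown right",(193,80),(178,345),34)
ln("dowel blue left",(345,85),(330,350),34)
ln("dowel blue right",(421,85),(410,350),34)
ln("dowel white left",(573,95),(562,355),34)
ln("brown egg",(140,142),(137,315),58)
ln("white egg",(598,151),(600,319),58)
for p in((70,215),(200,215),(140,142),(137,315)):print(onplane(T,*px(p),58).round(1))
C=cloud(T);
print(C[222:246,214:220,2].mean(1).round(0)); print(C[222:246,217,0].round(0))
```

```text
far cheek ctr [566.4 316.1  46. ] [564.8  92.8  46. ] ang deg -90.4
near cheek ctr [457.5 316.6  46. ] [457.   92.3  46. ] ang deg -90.13
dowel brown right [557.6 271.5  34. ] [465.  271.7  34. ] ang deg 179.87
dowel blue left [557.3 218.   34. ] [464.8 218.7  34. ] ang deg 179.57
dowel blue right [558.  191.3  34. ] [465.5 190.8  34. ] ang deg -179.72
dowel white left [556.  137.8  34. ] [465.3 137.9  34. ] ang deg 179.92
brown egg [533.4 283.8  58. ] [474.2 281.5  58. ] ang deg -177.78
white egg [534.7 126.   58. ] [477.2 123.   58. ] ang deg -177.03
[507.7 306.4  58. ]
[508.9 261.7  58. ]
[533.4 283.8  58. ]
[474.2 281.5  58. ]
[12. 69. 72. 75. 75. 78. 78. 81. 79. 79. 79. 78. 79. 76. 76. 74. 74. 74.
 71. 66. 63. 25.  5.  5.]
[539. 530. 528. 525. 522. 519. 517. 514. 511. 508. 505. 503. 500. 497.
 495. 492. 489. 487. 484. 482. 479. 477. 476. 473.]
```

Run:
```python
import cv2,pickle
d=pickle.load(open("s0.pkl","rb"))["top"]["color"]
cv2.imwrite("pics/rackbig.png",cv2.resize(d[205:258,198:298,::-1],None,fx=8,fy=8,interpolation=cv2.INTER_LANCZOS4))
```

```text
(no output)
```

View pics/rackbig.png

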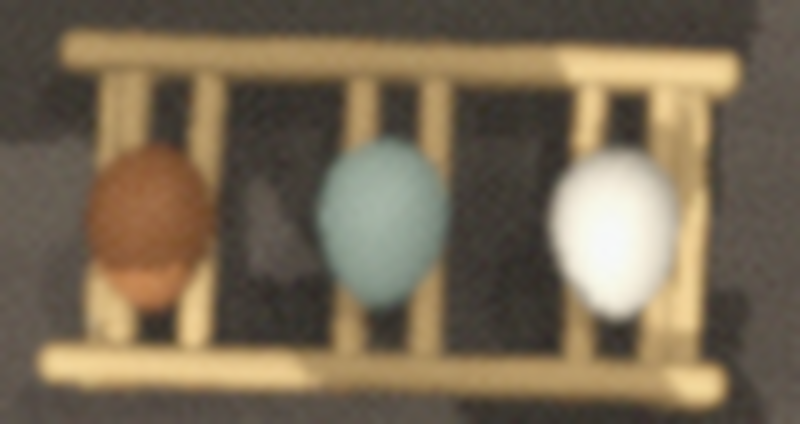

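The rack is square to the world, to within about 1°, with its centre near (511, 204). The brown egg's origin is near (508, 284, 58) and its top measures z≈79 as expected. The lamp mouth is at about (582, −219, 202), tilted 0.31 rad, azimuth −3°. I'll move above the egg with the jaws partly closed.

drive_tool --increments '[[-0.2, [5, -6, 0], 5], [-0.2, [9, -10.5, 0], 10], [-0.2, [13, -15.5, 0], 15], [-0.2, [17, -20, 0], 18], [-0.2, [21, -25, 0], 21.4], [-0.2, [25, -29.5, -2], 21.4], [-0.2, [27.1, -32.1, -4], 21.4], [-0.2, [27.1, -32.1, -6], 21.4], [-0.2, [27.1, -32.1, -6], 21.4], [-0.2, [27.1, -32.1, -6], 21.4], [-0.2, [27.1, -32.1, -6], 21.4]]'

```text
time_s: 1.48
eef_pos: [507.7, 285.6, 159.7]
ee_rot: [3.14, -0.001, 1.573]
contact_force: [0.1, 0.5, -0.3]
opening: 55.6
```

Run:
```python
from rig import state, vision
from h import *
for n in("top","side","side"):
    v=vision.snapshot(n)
    s=state();print(s["time_s"],s["eef_pos"].round(2),s["ee_rot"].round(4),s["opening"],s["contact_force"].round(2))
    b=(195,205,285,255) if n=="top" else (260,150,340,230)
    cv2.imwrite(f"pics/a_{n}.png",cv2.resize(v["color"][b[1]:b[3],b[0]:b[2],::-1],None,fx=7,fy=7,interpolation=cv2.INTER_CUBIC))
```

```text
1.525 [507.69 285.44 159.61] [ 3.1402e+00 -1.1000e-03  1.5731e+00] 55.7673812804538 [ 0.23 -0.36 -0.78]
1.575 [507.74 285.19 159.52] [ 3.1403e+00 -9.0000e-04  1.5728e+00] 55.90136404651676 [ 0.24  0.4  -0.3 ]
1.625 [507.71 285.02 159.34] [ 3.1406e+00 -7.0000e-04  1.5725e+00] 55.55776453476362 [-0.62  0.45  0.88]
```

View pics/a_top.png

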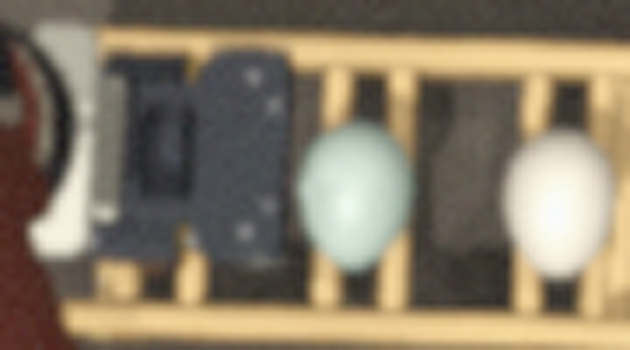

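View pics/a_side.png

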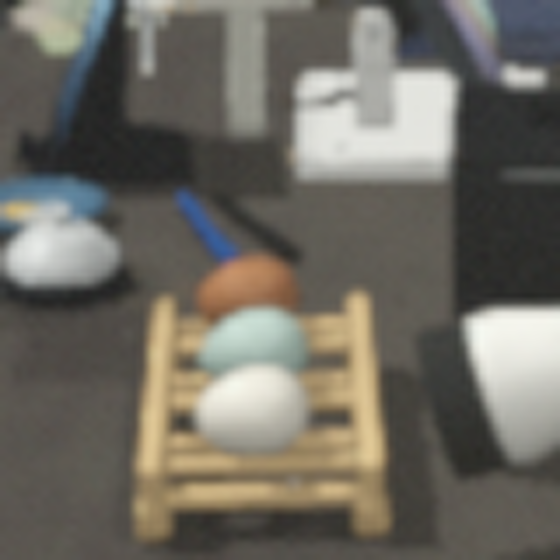

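drive_tool --increments '[[-0.2, [0, 0, -3], 0], [-0.2, [0, 0, -6], 0], [-0.2, [0, 0, -7.5], 0], [-0.2, [0, 0, -9], 0], [-0.2, [0, 0, -9], 0], [-0.2, [0, 0, -9], 0]]'

```text
time_s: 2.38
eef_pos: [508.3, 284.7, 69.4]
ee_rot: [3.14, -0.001, 1.572]
contact_force: [0.0, 1.4, 0.2]
opening: 55.5
```

drive_tool --increments '[[-0.2, [0, 0, -0.8], 0], [-0.2, [0, 0, -1.6], 0], [-0.2, [0, 0, -2.4], 0], [-0.2, [0, 0, -3], 0], [-0.2, [0, 0, -3], 0], [-0.2, [0, 0, -3], 0], [-0.2, [0, 0, -3], 0]]'

```text
time_s: 3.25
eef_pos: [507.9, 284.5, 38.9]
ee_rot: [3.141, -0.0, 1.572]
contact_force: [0.5, -0.2, 0.1]
opening: 55.7
```

```bash
cat > look.py <<'E'
import sys
from rig import state, vision
from h import *
tag=sys.argv[1];b=eval(sys.argv[3]);n=sys.argv[2];k=int(sys.argv[4])
v=vision.snapshot(n);pickle.dump(v,open(f"{tag}.pkl","wb"))
s=state();print(round(s["time_s"],2),s["eef_pos"].round(2),s["ee_rot"].round(4),round(s["opening"],2),s["contact_force"].round(2),s["wrist_torque"].round(3))
cv2.imwrite(f"pics/{tag}.png",cv2.resize(v["color"][b[1]:b[3],b[0]:b[2],::-1],None,fx=k,fy=k,interpolation=cv2.INTER_CUBIC))
E
python3 look.py b1 side "(260,130,340,230)" 6
```

```text
3.3 [507.94 284.46  38.95] [ 3.1411e+00 -3.0000e-04  1.5715e+00] 55.78 [-0.33 -0.52  0.53] [-0.011  0.057  0.045]
```

View pics/b1.png

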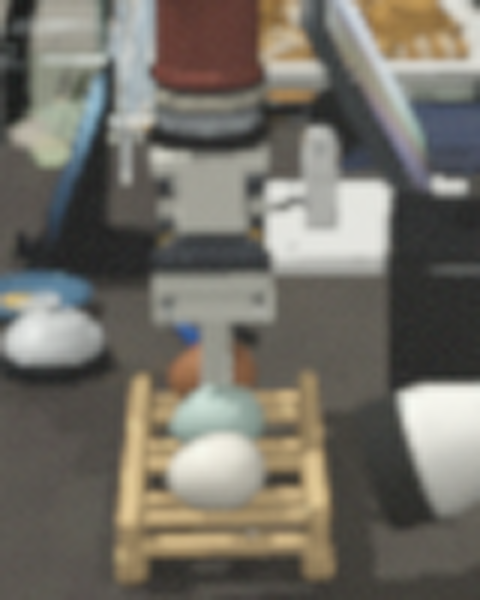

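drive_tool --increments '[[-0.1, [0, 0, 0], 0], [0.0, [0, 0, 0], 0], [0.03, [0, 0, 0], 0], [0.03, [0, 0, 0], 0], [0.03, [0, 0, 0], 0]]'

```text
time_s: 3.92
eef_pos: [507.8, 283.3, 38.6]
ee_rot: [-3.141, 0.002, 1.571]
contact_force: [-0.2, -3.6, 0.9]
opening: 45.0
```

drive_tool --increments '[[0.04, [0, 0, 0], 0], [0.05, [0, 0, 0], 0], [0.06, [0, 0, 0], 0], [0.06, [0, 0, 0], 0], [0.06, [0, 0, 0], 0], [0.06, [0, 0, 0], 0]]'

```text
time_s: 4.68
eef_pos: [507.9, 282.8, 38.6]
ee_rot: [-3.141, 0.002, 1.571]
contact_force: [-0.6, -5.4, 3.6]
opening: 43.9
```

drive_tool --increments '[[0.02, [0, 0, 0], 0], [0.02, [0, -0.2, 0], 0], [0.02, [0, -0.2, 0], 0], [0.02, [0, -0.2, 0], 0]]'

```text
time_s: 5.18
eef_pos: [507.7, 283.4, 38.7]
ee_rot: [3.141, -0.001, 1.572]
contact_force: [0.2, -1.6, 0.9]
opening: 45.5
```

Run:
```python
from rig import state, vision
import numpy as np
for i in range(4):
    vision.snapshot("side");s=state();print(round(s["time_s"],2),s["eef_pos"].round(2),round(s["opening"],2),s["contact_force"].round(2),s["wrist_torque"].round(3))
```

```text
5.22 [507.67 283.36  38.69] 45.73 [ 0.78 -0.79  1.1 ] [-0.246 -0.071 -0.028]
5.28 [507.65 283.27  38.65] 45.59 [ 0.93 -0.89  0.49] [-0.179 -0.101  0.009]
5.33 [507.68 283.25  38.66] 45.69 [-0.09 -0.98  0.19] [-0.143 -0.04  -0.022]
5.38 [507.61 283.22  38.62] 45.49 [ 1.23 -0.14  0.62] [-0.078 -0.005  0.05 ]
```

drive_tool --increments '[[0.02, [0, 0, 0], 0], [0.03, [0, 0, 0], 0], [0.04, [0, 0, 0], 0], [0.05, [0, 0, 0], 0], [0.05, [0, 0, 0], 0], [0.05, [0, 0, 0], 0]]'

```text
time_s: 6.12
eef_pos: [507.7, 282.4, 38.6]
ee_rot: [-3.142, -0.0, 1.572]
contact_force: [-0.1, 0.3, 0.2]
opening: 44.4
```

```bash
cat > st.py <<'E'
from rig import state, vision
import numpy as np
L=[]
for i in range(4):
    vision.snapshot("side");s=state();L.append(np.r_[s["eef_pos"],s["opening"],s["contact_force"],s["wrist_torque"]])
print(round(s["time_s"],2),np.mean(L,0).round(2),"std",np.std(L,0).round(2)[:7])
E
python3 st.py
```

```text
6.33 [ 5.0768e+02  2.8237e+02  3.8630e+01  4.4210e+01 -2.3000e-01  1.4000e-01
 -4.9000e-01 -0.0000e+00  0.0000e+00  2.0000e-02] std [0.01 0.02 0.01 0.19 0.35 0.54 0.77]
```

drive_tool --increments '[[0.06, [0, 0, 0], 0], [0.07, [0, 0, 0], 0], [0.07, [0, 0, 0], 0], [0.07, [0, 0, 0], 0]]'

```text
time_s: 6.82
eef_pos: [507.7, 282.3, 38.6]
ee_rot: [-3.141, 0.0, 1.571]
contact_force: [0.2, -0.1, -0.1]
opening: 43.5
```

```bash
python3 st.py
```

```text
7.03 [ 5.0769e+02  2.8233e+02  3.8630e+01  4.3330e+01  7.0000e-02  2.0000e-02
 -1.8000e-01 -0.0000e+00  2.0000e-02 -2.0000e-02] std [0.01 0.   0.01 0.25 0.5  0.3  0.52]
```

drive_tool --increments '[[0.08, [0, 0, 0], 0], [0.09, [0, 0, 0], 0], [0.09, [0, 0, 0], 0], [0.09, [0, 0, 0], 0]]'

```text
time_s: 7.52
eef_pos: [507.7, 282.3, 38.7]
ee_rot: [-3.142, 0.0, 1.572]
contact_force: [0.0, 0.1, 0.4]
opening: 42.8
```

```bash
python3 st.py
```

```text
7.72 [ 5.0769e+02  2.8231e+02  3.8630e+01  4.2690e+01 -1.4000e-01  1.3000e-01
  1.0000e-02 -3.0000e-02  6.0000e-02  1.0000e-02] std [0.01 0.01 0.01 0.04 0.42 0.45 0.82]
```

drive_tool --increments '[[0.1, [0, 0, 0], 0], [0.1, [0, 0, 0], 0], [0.1, [0, 0, 0.2], 0], [0.1, [0, 0, 0.4], 0], [0.1, [0, 0, 0.4], 0], [0.1, [0, 0, 0.4], 0]]'

```text
time_s: 8.48
eef_pos: [507.7, 282.3, 42.7]
ee_rot: [3.142, 0.0, 1.572]
contact_force: [0.6, 1.0, 0.2]
opening: 42.6
```

```bash
python3 st.py; python3 look.py b2 side "(260,130,340,230)" 6
```

```text
8.68 [ 5.0768e+02  2.8232e+02  4.2600e+01  4.2450e+01  5.6000e-01 -2.6000e-01
 -8.0000e-01  3.0000e-02  2.0000e-02  1.0000e-02] std [0.01 0.02 0.02 0.25 0.32 0.43 0.52]
8.72 [507.68 282.33  42.6 ] [-3.1415e+00  1.0000e-04  1.5716e+00] 42.57 [ 0.49 -0.47 -0.84] [ 0.033 -0.02  -0.048]
```

View pics/b2.png

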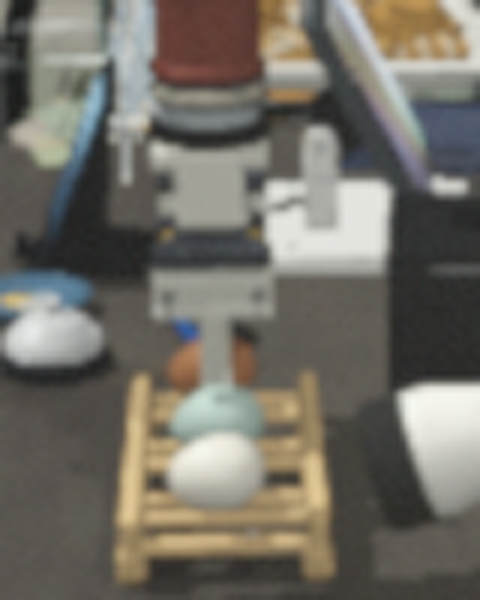

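drive_tool --increments '[[0.1, [0, 0, 6], 0], [0.1, [0, 0, 6], 0], [0.1, [0, 0, 6], 0], [0.1, [0, 0, 6], 0], [0.1, [0, 0, 6], 0]]'

```text
time_s: 9.35
eef_pos: [507.0, 281.9, 101.5]
ee_rot: [-3.14, 0.001, 1.572]
contact_force: [-0.6, -0.4, -0.3]
opening: 42.4
```

```bash
python3 look.py c1 side "(260,130,340,230)" 6
```

```text
9.4 [507.19 282.03 101.72] [-3.1399e+00  1.0000e-03  1.5716e+00] 42.58 [-0.06  0.41 -0.82] [ 0.082 -0.012  0.011]
```

View pics/c1.png

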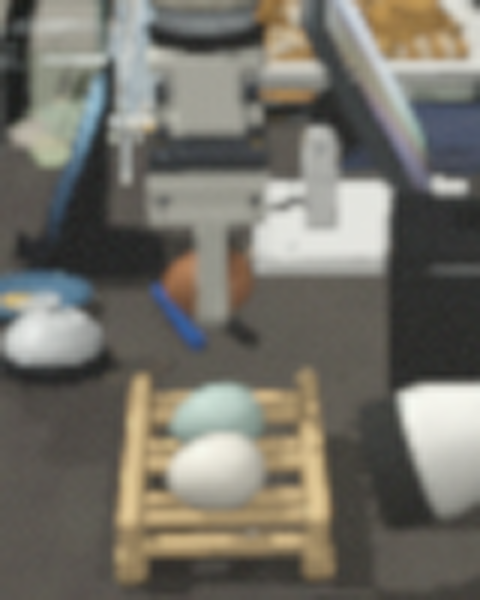

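The brown egg is held between the fingers at about (295,177) in the full side image, and the white and blue eggs are still in the rack. Next I'll measure its pitch in the grip.

```bash
cat > pitch.py <<'E'
import sys
from h import *
v=pickle.load(open(sys.argv[1]+".pkl","rb"));b=eval(sys.argv[2]);k=12
im=cv2.resize(v["color"][b[1]:b[3],b[0]:b[2]],None,fx=k,fy=k,interpolation=cv2.INTER_CUBIC)
hsv=cv2.cvtColor(im,cv2.COLOR_RGB2HSV)
m=cv2.inRange(hsv,(0,85,40),(16,255,255))|cv2.inRange(hsv,(172,85,40),(179,255,255));m=cv2.morphologyEx(m,cv2.MORPH_OPEN,np.ones((7,7)))
n,lab,st,_=cv2.connectedComponentsWithStats(m);keep=[i for i in range(1,n) if st[i,4]>600];m=np.isin(lab,keep).astype(np.uint8)*255
cs,_=cv2.findContours(m,0,cv2.CHAIN_APPROX_NONE)
P=np.vstack([c[:,0] for c in cs]);H=cv2.convexHull(P)
Hm=np.zeros_like(m);cv2.fillPoly(Hm,[H],255);hc=cv2.findContours(Hm,0,cv2.CHAIN_APPROX_NONE)[0][0]
# keep hull boundary points lying on real mask contour
D=cv2.distanceTransform(255-m,cv2.DIST_L2,5);q=np.array([p for p in hc[:,0] if D[p[1],p[0]]<3])
el=cv2.fitEllipse(q.reshape(-1,1,2));c=np.array(el[0])/k-.5+.5/k+np.array(b[:2])
ang=el[2]-90;print("centre px",c.round(2),"axes",(np.array(el[1])/k).round(1),"long axis slope deg (down+)",round(ang,1))
a=np.radians(ang);dv=np.array([np.cos(a),np.sin(a)])*el[1][1]/k/2
if dv[0]<0:dv=-dv
print("ends",(c-dv).round(1),(c+dv).round(1))
o=im.copy();cv2.ellipse(o,el,(0,255,0),1)
for p in q:cv2.circle(o,tuple(int(t) for t in p),1,(255,0,0),-1)
cv2.imwrite("pics/p_"+sys.argv[1]+".png",o[:,:,::-1])
Y=float(sys.argv[3])  # plane y=Y
if True:
    def at(p):
        o_,d_=ray(v,*p);return o_+d_*(Y-o_[1])/d_[1]
    A,B=at(c-dv),at(c+dv);print("A",A.round(1),"B",B.round(1),"C",at(c).round(1),"pitch",round(np.arctan2(B[2]-A[2],B[0]-A[0]),3))
E
python3 pitch.py c1 "(280,160,312,195)" 282
```

```text
centre px [294.36 176.09] axes [10.9 14.9] long axis slope deg (down+) 0.2
ends [286.9 176.1] [301.8 176.1]
A [476.6 282.  122.2] B [532.9 282.  120.6] C [504.8 282.  121.4] pitch -0.028
```

View pics/p_c1.png

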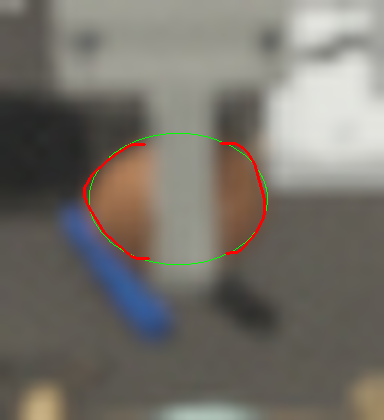

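drive_tool --increments '[[0.1, [-3, 0, 0], 0], [0.1, [-6, 0, 0], 0], [0.1, [-9.3, 0, 0], 0], [0.1, [-9.3, 0, 0], 0], [0.1, [-9.3, 0, -3], 0], [0.1, [-9.3, 0, -6], 0], [0.1, [-9.3, 0, -8.3], 0], [0.1, [-9.3, 0, -8.3], 0], [0.1, [-9.3, 0, -8.3], 0], [0.1, [-9.3, 0, -8.3], 0]]'

```text
time_s: 10.65
eef_pos: [415.6, 282.8, 20.6]
ee_rot: [3.14, -0.001, 1.571]
contact_force: [0.0, 0.2, -0.3]
opening: 42.9
```

```bash
cat > lookn.py <<'E'
import sys
from rig import state, vision
from h import *
tag=sys.argv[1];b=eval(sys.argv[2]);k=int(sys.argv[3]);n=int(sys.argv[4])
A=[];L=[]
for i in range(n):
    v=vision.snapshot("side");A.append(v["color"].astype(float));s=state();L.append(np.r_[s["eef_pos"],s["opening"],s["contact_force"],s["wrist_torque"]])
v["color"]=np.mean(A,0).round().astype(np.uint8);pickle.dump(v,open(f"{tag}.pkl","wb"))
print(round(s["time_s"],2),np.mean(L,0).round(2),s["ee_rot"].round(4))
cv2.imwrite(f"pics/{tag}.png",cv2.resize(v["color"][b[1]:b[3],b[0]:b[2],::-1],None,fx=k,fy=k,interpolation=cv2.INTER_CUBIC))
E
python3 lookn.py d1 "(240,160,310,220)" 10 5
```

```text
10.9 [ 4.1521e+02  2.8261e+02  2.0360e+01  4.2600e+01  8.0000e-02  1.3000e-01
 -4.2000e-01  3.0000e-02  1.0000e-02  0.0000e+00] [ 3.1409e+00 -4.0000e-04  1.5715e+00]
```

View pics/d1.png

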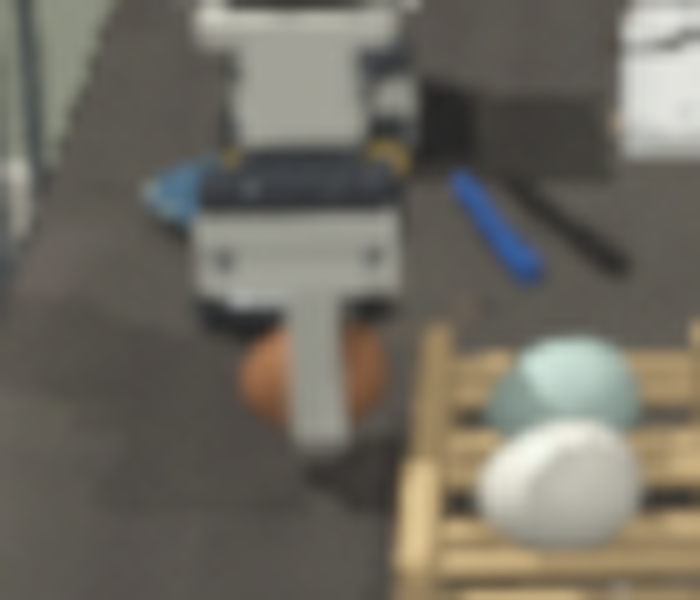

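```bash
cat > axis.py <<'E'
import sys
from h import *
# symmetric-axis by chord midpoints. args: tag box(full px) exclude column range(full px) Y plane kind
v=pickle.load(open(sys.argv[1]+".pkl","rb"));b=eval(sys.argv[2]);ex=eval(sys.argv[3]);Y=float(sys.argv[4]);kind=sys.argv[5];k=12
im=cv2.resize(v["color"][b[1]:b[3],b[0]:b[2]],None,fx=k,fy=k,interpolation=cv2.INTER_CUBIC)
f=im.astype(float)
if kind=="brown": g=f[...,0]-f[...,2]   # R-B
elif kind=="white": g=f.min(-1)
thr=float(sys.argv[6])
m=(g>thr).astype(np.uint8)*255;m=cv2.morphologyEx(m,cv2.MORPH_OPEN,np.ones((7,7)))
cx0=np.arange(m.shape[1])/k-.5+.5/k+b[0]
th=0.
for it in range(6):
    # rotate so axis horizontal, measure column midpoints
    c=(m.shape[1]/2,m.shape[0]/2);M=cv2.getRotationMatrix2D(c,np.degrees(th),1);mr=cv2.warpAffine(m,M,(m.shape[1],m.shape[0]),flags=cv2.INTER_NEAREST)
    n,lab,st,_=cv2.connectedComponentsWithStats(mr);big=[i for i in range(1,n) if st[i,4]>400];mr=np.isin(lab,big)
    cols=np.where(mr.any(0))[0];x=[];y=[];h=[]
    for q in cols:
        r=np.where(mr[:,q])[0];X=np.linalg.inv(np.vstack([M,[0,0,1]]))@[q,r.mean(),1]
        fx=X[0]/k-.5+.5/k+b[0]
        if ex[0]<fx<ex[1]: continue
        if len(r)<0.45*44*k*.27: continue
        x.append(q);y.append((r[0]+r[-1])/2);h.append(len(r))
    p=np.polyfit(x,y,1);th+=np.arctan(p[0])
    if it==0:xx,hh=x,h
print("img slope up-right",round(-np.tan(th),3),"cols",cols[0]/k+b[0],cols[-1]/k+b[0],"max h px",max(h)/k,"resid px",round(np.std(np.array(y)-np.polyval(p,x))/k,2))
# back to full pixels, two points on axis
Mi=np.linalg.inv(np.vstack([M,[0,0,1]]));
E=[(Mi@[q,np.polyval(p,q),1])[:2]/k-.5+.5/k+np.array(b[:2]) for q in(cols[0],cols[-1])]
def at(s):
    o,d_=ray(v,*s);return o+d_*(Y-o[1])/d_[1]
A,B=at(E[0]),at(E[1]);print("ends",A.round(1),B.round(1),"len",round(np.linalg.norm(B-A),1),"pitch",round(np.arctan2(B[2]-A[2],B[0]-A[0]),3))
o=im.copy();o[m>0]=(o[m>0]*.7+np.array([0,70,0])).astype(np.uint8)
for e in E:cv2.circle(o,tuple(((e-np.array(b[:2])+.5-.5/k)*k).astype(int)),4,(255,0,0),-1)
cv2.imwrite("pics/ax_"+sys.argv[1]+"_"+kind+".png",o[:,:,::-1])
E
for t in 25 35 45; do python3 axis.py d1 "(258,188,284,208)" "(267.3,275.5)" 282 brown $t; done
for t in 150 165; do python3 axis.py d1 "(284,198,308,218)" "(0,1)" 124 white $t; done
```

```text
img slope up-right -0.198 cols 263.5833333333333 283.9166666666667 max h px 16.25 resid px 1.27
ends [383.2 282.   44.4] [459.2 282.   25.9] len 78.1 pitch -0.239
img slope up-right -0.222 cols 263.9166666666667 283.9166666666667 max h px 15.833333333333334 resid px 1.33
ends [384.7 282.   44.8] [458.9 282.   24.8] len 76.9 pitch -0.263
img slope up-right -0.253 cols 264.25 283.9166666666667 max h px 13.25 resid px 1.45
ends [386.2 282.   45.3] [458.6 282.   23.4] len 75.7 pitch -0.295
img slope up-right 0.742 cols 288.4166666666667 306.3333333333333 max h px 15.666666666666666 resid px 0.73
ends [483.  124.   46.9] [534.1 124.   85.7] len 64.1 pitch 0.65
img slope up-right 0.706 cols 288.75 305.3333333333333 max h px 12.0 resid px 0.77
ends [482.4 124.   50.3] [530.4 124.   85. ] len 59.2 pitch 0.625
```

View pics/ax_d1_brown.png

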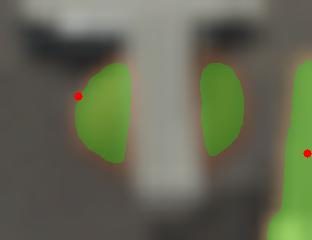

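View pics/ax_d1_white.png

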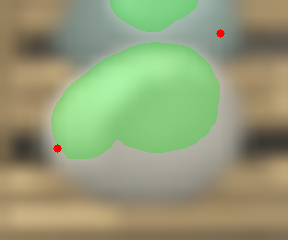

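```bash
for t in 25 35 45; do python3 axis.py d1 "(258,188,280,208)" "(267.8,275)" 282 brown $t; done; python3 axis.py c1 "(280,160,310,192)" "(291.5,299)" 282 brown 35
python3 - <<'E'
from h import *
v=pickle.load(open("d1.pkl","rb"));S=v
print("cam",-S["R"].T@S["t"])
for th in(0,.15,.31):
    P=np.array([[415+d*np.cos(th),282,39.5+d*np.sin(th)] for d in(-31.5,25.5)]);p=proj(S,P);print(th,p.round(2).tolist(),"slope up",-(p[1]-p[0])[1]/(p[1]-p[0])[0])
b=(258,188,280,208)
C=cloud(v)
for r in range(191,207):print(r,[f"{C[r,c,1]:.0f}" if v["z_map"][r,c]>0 else "-" for c in range(263,281)])
E
```

```text
img slope up-right 0.125 cols 263.6666666666667 279.0833333333333 max h px 10.0 resid px 0.11
ends [382.3 282.   36. ] [441.4 282.   42.3] len 59.5 pitch 0.107
img slope up-right 0.107 cols 263.9166666666667 278.75 max h px 9.25 resid px 0.12
ends [383.2 282.   37. ] [440.2 282.   42. ] len 57.2 pitch 0.087
img slope up-right 0.074 cols 264.25 278.3333333333333 max h px 8.333333333333334 resid px 0.2
ends [384.6 282.   38.4] [438.7 282.   41.3] len 54.2 pitch 0.053
img slope up-right 0.048 cols 287.1666666666667 302.0 max h px 9.666666666666666 resid px 0.14
ends [475.9 282.  120.9] [532.1 282.  122.3] len 56.2 pitch 0.026
cam [  523.45337054 -1170.61375808   606.17228856]
0 [[263.47, 196.98], [278.29, 196.61]] slope up 0.02503651960200988
0.15 [[263.63, 198.12], [278.17, 195.69]] slope up 0.16646150140305646
0.31 [[264.0, 199.29], [277.89, 194.74]] slope up 0.32730008189872584
191 ['430', '430', '432', '432', '434', '423', '245', '242', '248', '241', '239', '287', '433', '437', '444', '451', '446', '451']
192 ['428', '425', '421', '429', '423', '421', '245', '243', '241', '243', '24
[... 1182 characters left out ...]
 '-', '270', '272', '332', '335', '331', '334']
202 ['323', '331', '328', '328', '332', '323', '278', '242', '246', '241', '245', '242', '326', '321', '325', '328', '323', '329']
203 ['322', '313', '316', '321', '316', '315', '314', '248', '244', '247', '252', '250', '316', '307', '320', '311', '315', '314']
204 ['309', '308', '304', '300', '310', '307', '303', '302', '305', '310', '304', '306', '301', '301', '305', '301', '313', '-']
205 ['296', '298', '295', '293', '293', '302', '291', '290', '298', '294', '297', '293', '296', '294', '290', '301', '298', '291']
206 ['285', '286', '287', '287', '282', '287', '289', '283', '282', '282', '286', '281', '283', '286', '284', '285', '283', '278']
```

drive_tool --increments '[[0.1, [0.4, 0, 0], 0], [0.1, [0.8, 0, 0], 0], [0.1, [1.0, 0, 0], 0], [0.1, [1.1, 0, 0], 0], [0.1, [1.1, 0, 0], 0], [0.1, [1.1, 0, 0], 0]]'

```text
time_s: 11.65
eef_pos: [425.6, 282.3, 19.6]
ee_rot: [-3.141, 0.0, 1.572]
contact_force: [-0.7, 0.3, -0.4]
opening: 42.9
```

```bash
python3 st.py
```

```text
11.85 [ 4.2559e+02  2.8234e+02  1.9630e+01  4.2710e+01 -2.1000e-01  7.0000e-02
 -9.6000e-01  1.0000e-02 -0.0000e+00 -0.0000e+00] std [0.03 0.01 0.01 0.14 0.53 0.6  0.32]
```

drive_tool --increments '[[0.1, [0.1, 0, 0], 0], [0.1, [0.2, 0, 0], 0], [0.1, [0.2, 0, 0], 0], [0.1, [0.2, 0, 0], 0]]'

```text
time_s: 12.35
eef_pos: [427.4, 282.3, 19.6]
ee_rot: [-3.141, 0.0, 1.572]
contact_force: [0.0, 0.7, -0.8]
opening: 42.8
```

```bash
python3 st.py
```

```text
12.55 [ 4.2739e+02  2.8232e+02  1.9580e+01  4.2650e+01 -1.1600e+00  3.7000e-01
 -3.8000e-01  1.0000e-01  2.4000e-01  1.0000e-02] std [0.01 0.01 0.01 0.19 0.39 0.23 0.66]
```

drive_tool --increments '[[0.1, [0.1, 0, 0], 0], [0.1, [0.15, 0, 0], 0], [0.1, [0.15, 0, 0], 0], [0.1, [0.15, 0, 0], 0]]'

```text
time_s: 13.05
eef_pos: [427.6, 282.3, 19.3]
ee_rot: [-3.139, 0.001, 1.572]
contact_force: [-5.2, 0.4, -1.2]
opening: 42.7
```

```bash
python3 st.py
```

```text
13.25 [ 4.2761e+02  2.8225e+02  1.9320e+01  4.2710e+01 -5.3600e+00  1.2100e+00
 -6.8000e-01  2.2000e-01  1.1000e+00  4.0000e-02] std [0.01 0.01 0.01 0.05 0.41 0.15 0.57]
```

drive_tool --increments '[[0.1, [0, 0, -0.1], 0], [0.1, [0, 0, -0.2], 0], [0.1, [0, 0, -0.3], 0], [0.1, [0, 0, -0.3], 0], [0.1, [0, 0, -0.3], 0]]'

```text
time_s: 13.88
eef_pos: [427.8, 282.3, 16.6]
ee_rot: [-3.139, 0.001, 1.572]
contact_force: [-5.2, 0.5, 1.4]
opening: 42.4
```

```bash
python3 st.py;python3 lookn.py d2 "(240,160,310,220)" 10 1
```

```text
14.07 [ 4.2783e+02  2.8228e+02  1.6660e+01  4.2680e+01 -5.0800e+00  5.7000e-01
  1.9100e+00  1.4000e-01  1.1300e+00 -1.0000e-02] std [0.02 0.01 0.01 0.17 0.19 0.37 0.28]
14.12 [ 4.2783e+02  2.8232e+02  1.6680e+01  4.2380e+01 -5.6500e+00  9.9000e-01
  2.4300e+00  1.3000e-01  1.1500e+00 -2.0000e-02] [-3.1393e+00  7.0000e-04  1.5723e+00]
```

drive_tool --increments '[[0.1, [0, 0, -0.1], 0], [0.1, [0, 0, -0.2], 0], [0.1, [0, 0, -0.3], 0], [0.1, [0, 0, -0.35], 0], [0.1, [0, 0, -0.35], 0], [0.1, [0, 0, -0.35], 0]]'

```text
time_s: 14.88
eef_pos: [428.0, 282.2, 13.1]
ee_rot: [-3.14, 0.001, 1.572]
contact_force: [-4.6, 0.2, 1.0]
opening: 42.4
```

```bash
python3 lookn.py d3 "(240,160,310,220)" 10 3; for t in 25 35 45; do python3 axis.py d2 "(260,188,282,208)" "(270.5,279)" 282 brown $t;python3 axis.py d3 "(260,188,282,208)" "(270.5,279)" 282 brown $t; done
```

```text
15.03 [ 4.2798e+02  2.8221e+02  1.3140e+01  4.2770e+01 -5.0800e+00  1.6000e-01
  1.1900e+00  8.0000e-02  1.1000e+00  4.0000e-02] [-3.1395e+00  8.0000e-04  1.5721e+00]
img slope up-right -0.139 cols 267.1666666666667 281.9166666666667 max h px 12.666666666666666 resid px 1.2
ends [395.7 282.   37.3] [451.6 282.   27.3] len 56.7 pitch -0.177
img slope up-right -0.076 cols 267.5 281.9166666666667 max h px 13.333333333333334 resid px 0.89
ends [396.2 282.   30.4] [451.4 282.   24.3] len 55.5 pitch -0.109
img slope up-right -0.122 cols 267.5 281.9166666666667 max h px 10.666666666666666 resid px 1.22
ends [397.  282.   37.2] [451.8 282.   28.4] len 55.4 pitch -0.158
img slope up-right -0.075 cols 267.8333333333333 281.9166666666667 max h px 12.666666666666666 resid px 1.05
ends [397.6 282.   30.6] [451.5 282.   24.7] len 54.2 pitch -0.109
img slope up-right -0.034 cols 267.8333333333333 281.9166666666667 max h px 8.416666666666666 resid px 0.42
ends [398.2 282.   36.7] [452.7 282.   33.3] len 54.6 pitch -0.063
img slope up-right 0.033 cols 268.1666666666667 281.9166666666667 max h px 8.166666666666666 resid px 0.45
ends [398.6 282.   30. ] [452.1 282.   30.4] len 53.5 pitch 0.008
```

View pics/d3.png

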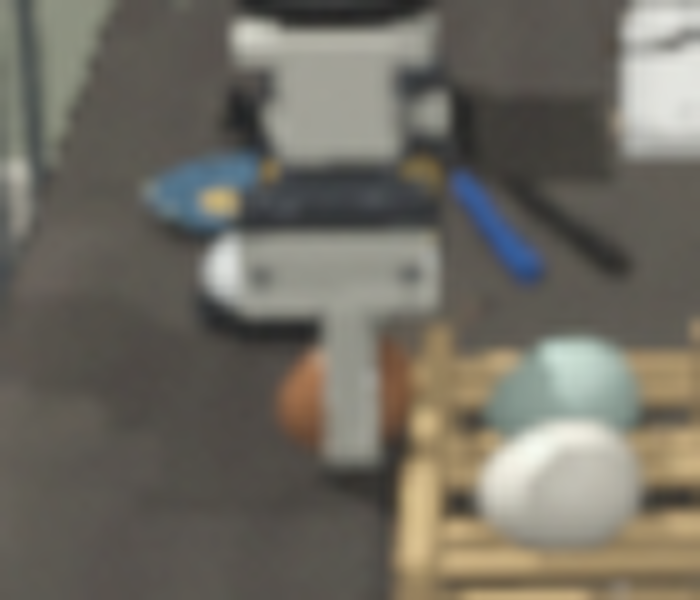

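drive_tool --increments '[[0.1, [-0.3, 0, 0], 0], [0.1, [-0.6, 0, 0], 0], [0.1, [-1.2, 0, 0.3], 0], [0.1, [-1.5, 0, 1], 0], [0.1, [-1.5, 0, 1], 0], [0.1, [-1.5, 0, 1], 0], [0.1, [-1.5, 0, 1], 0]]'

```text
time_s: 15.9
eef_pos: [414.4, 282.3, 23.1]
ee_rot: [3.141, 0.0, 1.571]
contact_force: [1.3, -0.7, -1.0]
opening: 43.0
```

```bash
python3 lookn.py d4 "(240,160,310,220)" 10 4; for t in 25 35 45; do python3 axis.py d4 "(258,188,280,208)" "(267.8,275)" 282 brown $t; done
python3 - <<'E'
from h import *
v=pickle.load(open("d4.pkl","rb"))
C=cloud(v)
for r in range(190,206):print(r,[f"{C[r,c,1]:.0f}" if v["z_map"][r,c]>0 else "-" for c in range(262,281)])
E
```

```text
16.1 [ 4.1427e+02  2.8226e+02  2.3010e+01  4.2450e+01 -8.0000e-02 -9.0000e-02
 -7.6000e-01  3.0000e-02  1.0000e-02  3.0000e-02] [-3.1414e+00  2.0000e-04  1.5714e+00]
img slope up-right 0.248 cols 263.5 279.0 max h px 9.583333333333334 resid px 0.33
ends [381.6 282.   34.4] [440.1 282.   48.3] len 60.1 pitch 0.233
img slope up-right 0.199 cols 263.8333333333333 278.5833333333333 max h px 8.833333333333334 resid px 0.55
ends [382.7 282.   36.8] [438.8 282.   47.2] len 57.1 pitch 0.183
img slope up-right 0.156 cols 264.1666666666667 278.1666666666667 max h px 8.166666666666666 resid px 0.49
ends [384.  282.   38.4] [437.5 282.   45.9] len 54.0 pitch 0.139
190 ['438', '443', '437', '440', '439', '437', '437', '241', '236', '243', '246', '244', '304', '435', '443', '440', '450', '460', '458']
191 ['431', '436', '431', '437', '432', '431', '428', '245', '241', '243', '244', '247', '278', '-', '435', '438', '444', '445', '443']
192 ['432', '430', '431', '-', '427', '420', '283', '244', '240', '242', '241', '245', '272', '275', '282', '287', '439', '436', '430']
193 ['429', '431', '429', '42
[... 1060 characters left out ...]
7', '350']
201 ['336', '341', '341', '339', '339', '269', '269', '262', '249', '244', '243', '240', '254', '342', '336', '333', '332', '334', '338']
202 ['328', '329', '326', '332', '332', '328', '332', '326', '245', '240', '244', '243', '246', '329', '325', '323', '320', '326', '321']
203 ['319', '319', '320', '317', '310', '314', '320', '313', '254', '254', '250', '255', '252', '316', '315', '316', '319', '308', '309']
204 ['314', '313', '305', '305', '309', '306', '303', '305', '305', '307', '305', '306', '304', '304', '301', '304', '308', '303', '299']
205 ['296', '297', '300', '298', '299', '297', '294', '297', '294', '290', '299', '292', '289', '292', '293', '292', '300', '295', '293']
```

View pics/ax_d4_brown.png

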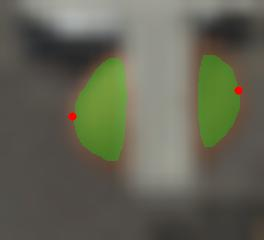

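```bash
python3 - <<'E'
s=open("axis.py").read()
s=s.replace("""        if ex[0]<fx<ex[1]: continue
""","""        Mi=np.linalg.inv(np.vstack([M,[0,0,1]]));ee=[(Mi@[q,t,1])[0]/k-.5+.5/k+b[0] for t in(r[0],r[-1])]
        if any(ex[0]<t<ex[1] for t in ee) or (min(ee)<ex[0] and max(ee)>ex[1]): continue
""").replace("range(6)","range(15)").replace("    if it==0:xx,hh=x,h\n","")
open("axis.py","w").write(s)
E
for t in 25 35 45; do for g in d1 d4; do echo $g $t; python3 axis.py $g "(258,188,280,208)" "(267.6,275.2)" 282 brown $t; done; done; python3 axis.py c1 "(280,160,310,192)" "(291.5,299)" 282 brown 35
```

```text
d1 25
img slope up-right 0.141 cols 263.6666666666667 279.0833333333333 max h px 9.666666666666666 resid px 0.07
ends [382.3 282.   35.5] [441.4 282.   42.9] len 59.5 pitch 0.123
d4 25
img slope up-right 0.287 cols 263.5 279.0833333333333 max h px 9.25 resid px 0.07
ends [381.8 282.   32.7] [440.2 282.   49. ] len 60.6 pitch 0.272
d1 35
img slope up-right 0.124 cols 263.9166666666667 278.75 max h px 9.0 resid px 0.05
ends [383.2 282.   36.5] [440.1 282.   42.5] len 57.2 pitch 0.106
d4 35
img slope up-right 0.26 cols 263.9166666666667 278.5833333333333 max h px 8.583333333333334 resid px 0.09
ends [383.3 282.   34.2] [438.5 282.   48. ] len 56.9 pitch 0.245
d1 45
img slope up-right 0.094 cols 264.25 278.4166666666667 max h px 8.333333333333334 resid px 0.08
ends [384.5 282.   37.8] [438.9 282.   41.8] len 54.6 pitch 0.074
d4 45
img slope up-right 0.216 cols 264.1666666666667 278.1666666666667 max h px 7.833333333333333 resid px 0.22
ends [384.  282.   36.2] [437.1 282.   47. ] len 54.2 pitch 0.201
img slope up-right 0.051 cols 287.1666666666667 302.0 max h px 9.666666666666666 resid px 0.12
ends [475.9 282.  120.8] [532.1 282.  122.4] len 56.2 pitch 0.029
```

drive_tool --increments '[[0.1, [0, 0, 3], 0], [0.1, [0, 0, 7], 0], [0.1, [0, -1, 11], 0], [0.1, [1, -4, 13], 0], [0.1, [2, -8, 13.5], -1], [0.1, [3, -12.5, 13.5], -1], [0.1, [4, -17, 13.5], -2], [0.1, [5, -21.5, 13.5], -2], [0.1, [6, -26, 13.5], -3], [0.1, [7, -30.5, 13.5], -3], [0.1, [8, -35, 13.5], -3], [0.1, [9, -39.5, 13.5], -3], [0.1, [9.1, -43.5, 13.5], -3], [0.1, [9.1, -47, 13.5], -3], [0.1, [9.1, -49.2, 13.5], -3], [0.1, [9.1, -49.8, 13.5], -3], [0.1, [9.1, -49.8, 13.5], -3], [0.1, [9.1, -49.8, 13.5], -3], [0.1, [9.1, -49.8, 13.5], -3]]'

```text
time_s: 18.48
eef_pos: [505.4, -214.4, 158.2]
ee_rot: [-3.142, -0.001, 1.521]
contact_force: [1.0, -0.6, 0.2]
opening: 42.6
```

```bash
python3 lookn.py e1 "(280,140,400,240)" 6 4
```

```text
18.68 [ 5.0537e+02 -2.1495e+02  1.5820e+02  4.2790e+01 -2.3000e-01 -2.0000e-02
 -4.6000e-01  1.0000e-02 -2.0000e-02  0.0000e+00] [ 3.1416 -0.      1.5199]
```

View pics/e1.png

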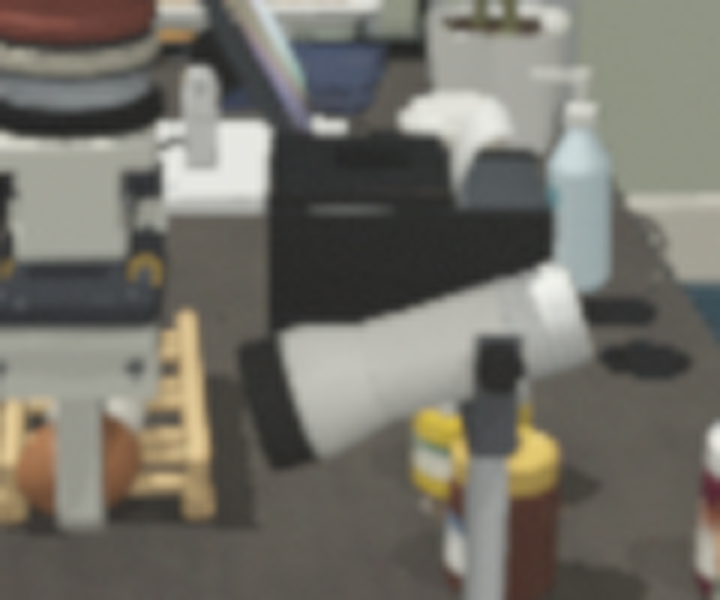

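```bash
python3 - <<'E'
from h import *
v=pickle.load(open("e1.pkl","rb"))
C=cloud(v)
for r in range(206,230):print(r,[f"{C[r,c,1]:.0f}" if v["z_map"][r,c]>0 else "-" for c in range(280,306)])
E
for t in 45 60 75; do python3 axis.py e1 "(281,205,305,229)" "(288.8,298.2)" -215 brown $t; done
```

```text
206 ['287', '172', '-', '164', '180', '180', '182', '186', '189', '-253', '-258', '-257', '-254', '-252', '-256', '-254', '-254', '-195', '99', '107', '106', '106', '107', '113', '183', '187']
207 ['277', '164', '165', '159', '174', '191', '181', '181', '186', '-252', '-255', '-253', '-252', '-255', '-255', '-252', '-254', '-195', '106', '102', '103', '103', '112', '114', '118', '183']
208 ['266', '154', '150', '153', '170', '179', '184', '187', '117', '-254', '-256', '-255', '-251', '-251', '-253', '-253', '-252', '-214', '-212', '98', '101', '103', '110', '108', '117', '256']
209 ['254', '145', '144', '140', '165', '253', '250', '249', '115', '-251', '-255', '-255', '-252', '-254', '-255', '-255', '-253', '-220', '-219', '-216', '-212', '102', '107', '109', '249', '248']
210 ['244', '135', '135', '143', '164', '244', '239', '241', '-213', '-215', '-253', '-255', '-254', '-255', '-254', '-254', '-254', '-226', '-224', '-221', '-218', '-213', '103', '115', '243', '237']
211 ['237', '125', '127', '129', '160', '234', '233', '-216', '-218', '-221', '-254', '-253', '-254', '-253', '-253
[... 3435 characters left out ...]
', '75', '73', '78', '81', '77', '78', '78', '75', '75', '75', '78', '78', '71', '77', '76', '69', '73', '72', '75', '74', '75', '78', '74', '71']
img slope up-right -0.042 cols 281.0 304.9166666666667 max h px 19.833333333333332 resid px 0.79
ends [ 472.5 -215.   180.5] [ 534.2 -215.   175.9] len 61.9 pitch -0.075
img slope up-right -0.06 cols 281.0 302.4166666666667 max h px 13.416666666666666 resid px 1.29
ends [ 472.7 -215.   182.5] [ 527.9 -215.   177.2] len 55.4 pitch -0.096Traceback (most recent call last):
  File "axis.py", line 25, in <module>
    p=np.polyfit(x,y,1);th+=np.arctan(p[0])
    raise TypeError("expected non-empty vector for x")
TypeError: expected non-empty vector for x
```

View pics/ax_e1_brown.png

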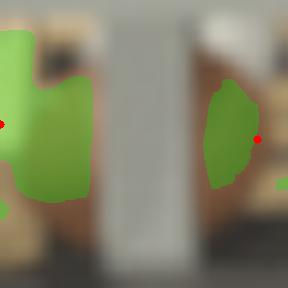

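```bash
python3 - <<'E'
s=open("axis.py").read()
s=s.replace('''elif kind=="white": g=f.min(-1)
''','''elif kind=="white": g=f.min(-1)
elif kind=="depth":
    W=cloud(v)[b[1]:b[3],b[0]:b[2]];y=W[...,1];mm=((y>Y-31)&(y<Y+22)&(v["z_map"][b[1]:b[3],b[0]:b[2]]>0)).astype(np.float32)
    g=cv2.resize(mm*100,None,fx=k,fy=k,interpolation=cv2.INTER_LINEAR)
''')
open("axis.py","w").write(s)
E
for ex in "(289.4,297.6)" "(288.6,297.6)" "(288.6,298.6)"; do python3 axis.py e1 "(281,205,305,229)" $ex -215 depth 50; done
for ex in "(268.4,274.6)" "(267.6,275.4)"; do for g in d1 d4; do echo $g; python3 axis.py $g "(260,189,282,208)" $ex 282 depth 50; done;done
```

```text
img slope up-right 0.385 cols 282.4166666666667 304.5 max h px 12.5 resid px 0.19
ends [ 477.4 -215.   166.7] [ 531.4 -215.   187.6] len 57.9 pitch 0.369
img slope up-right 0.389 cols 282.4166666666667 304.4166666666667 max h px 12.083333333333334 resid px 0.19
ends [ 477.5 -215.   166.5] [ 531.2 -215.   187.6] len 57.7 pitch 0.374
img slope up-right 0.387 cols 282.4166666666667 304.5 max h px 11.916666666666666 resid px 0.18
ends [ 477.5 -215.   166.5] [ 531.5 -215.   187.6] len 57.9 pitch 0.372
d1
img slope up-right 0.197 cols 260.0 279.5833333333333 max h px 11.666666666666666 resid px 0.42
ends [369.6 282.   17.2] [444.4 282.   31. ] len 76.1 pitch 0.182
d4
img slope up-right 0.205 cols 260.0 279.5833333333333 max h px 11.583333333333334 resid px 0.25
ends [369.6 282.   17.5] [444.3 282.   31.9] len 76.1 pitch 0.19
d1
img slope up-right 0.283 cols 260.0 279.6666666666667 max h px 10.083333333333334 resid px 0.32
ends [370.9 282.   12.2] [445.  282.   32.5] len 76.8 pitch 0.268
d4
img slope up-right 0.312 cols 260.0 279.75 max h px 9.416666666666666 resid px 0.1
ends [371.3 282.   11.6] [445.2 282.   34.2] len 77.3 pitch 0.296
```

View pics/ax_e1_depth.png

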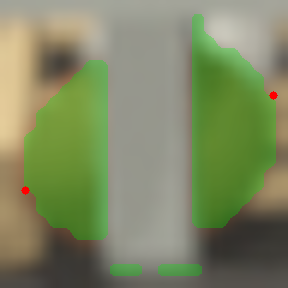

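```bash
cat > fit.py <<'E'
from h import *
from scipy.optimize import least_squares
def fit(P,az,x0,free_az=False,ctr=None):
    def res(p):
        th=p[3];a=p[4] if free_az else az
        ex=np.array([np.cos(th)*np.cos(a),np.cos(th)*np.sin(a),np.sin(th)])
        D=P-p[:3];s=D@ex;r=np.linalg.norm(D-np.outer(s,ex),axis=1);L=np.where(s>0,25.5,31.5)
        q=np.sqrt((s/L)**2+(r/22)**2);return (q-1)*np.linalg.norm(D,axis=1)/q
    p0=list(x0)+[.15]+([az] if free_az else [])
    o=least_squares(res,p0,loss="soft_l1",f_scale=2);J=o.jac;cov=np.linalg.inv(J.T@J)*np.mean(o.fun**2)
    return o.x,np.sqrt(np.diag(cov)),np.sqrt(np.mean(o.fun**2)),len(P)
def go(n,v,c,az,rad=36,extra=None,fa=False):
    C=cloud(v);c=np.array(c,float);m=(v["z_map"]>0)&(np.linalg.norm(C-c,axis=-1)<rad)
    if extra is not None:m&=extra(C)
    # egg only: within 26 mm of the axis line roughly
    P=C[m]
    for i in range(3):
        x,sd,r,N=fit(P,az,c,fa)
        th=x[3];a=x[4] if fa else az;ex=np.array([np.cos(th)*np.cos(a),np.cos(th)*np.sin(a),np.sin(th)]);D=C.reshape(-1,3)-x[:3];s=D@ex;rr=np.linalg.norm(D-np.outer(s,ex),axis=1)
        q=np.sqrt((s/np.where(s>0,25.5,31.5))**2+(rr/22)**2)
        mm=(abs(q-1)<.2)&(v["z_map"].ravel()>0)
        if extra is not None:mm&=extra(C).ravel()
        P=C.reshape(-1,3)[mm]
    print(n,"origin",x[:3].round(1),"pitch",x[3].round(3),"+-",sd[3].round(3),("az %.3f"%x[4]) if fa else "","rms",r.round(2),"N",N)
    return x
if __name__=="__main__":
    s0=pickle.load(open("s0.pkl","rb"))
    for w in("side","top"):
        for n,y in(("brown",283),("blue",204),("white",124)): go(w+" "+n,s0[w],(508,y,58),0,extra=lambda C:C[...,2]>50)
    d1,d4,e1=[pickle.load(open(t+".pkl","rb")) for t in("d1","d4","e1")]
    go("d1",d1,(415,282,39.6),0,extra=lambda C:(abs(C[...,0]-415)>9)&(C[...,1]>253)&(C[...,2]<62)&(C[...,2]>14))
    go("d4",d4,(414.5,282,42.4),0,extra=lambda C:(abs(C[...,0]-414.3)>9)&(C[...,1]>253)&(C[...,2]<66)&(C[...,2]>14))
    for fa in(0,1): go("e1",e1,(505.5,-215,177.5),-.051,extra=lambda C:(abs(C[...,0]-505.4)>9.5)&(C[...,1]>-246)&(C[...,1]<-205),fa=fa)
E
python3 fit.py
```

```text
side brown origin [510.  281.3  57.6] pitch 0.262 +- 0.105  rms 1.9 N 93
side blue origin [513.3 202.2  58.3] pitch 0.208 +- 0.111  rms 2.07 N 106
side white origin [512.2 122.   58.5] pitch 0.142 +- 0.095  rms 1.93 N 133
top brown origin [508.  284.1  58.4] pitch 0.149 +- 0.073  rms 1.71 N 252
top blue origin [511.3 204.   58.8] pitch 0.246 +- 0.075  rms 1.92 N 256
top white origin [510.5 123.9  58.2] pitch 0.132 +- 0.087  rms 1.93 N 253
d1 origin [417.4 281.5  40.1] pitch 0.289 +- 0.096  rms 1.96 N 69
d4 origin [416.3 281.6  42.6] pitch 0.557 +- 0.109  rms 1.98 N 67
e1 origin [ 507.4 -215.4  178. ] pitch 0.363 +- 0.036  rms 1.18 N 166
e1 origin [ 507.  -215.6  178. ] pitch 0.383 +- 0.036 az -0.123 rms 1.12 N 165
```

drive_tool --increments '[[0.1, [1, 0, 0.3], 0], [0.1, [2, -0.1, 0.6], 0], [0.1, [3, -0.1, 0.9], 0], [0.1, [3.45, -0.1, 1.1], 0], [0.1, [3.45, -0.1, 1.1], 0], [0.1, [3.45, -0.1, 1.1], 0], [0.1, [3.45, -0.1, 1.1], 0]]'

```text
time_s: 19.55
eef_pos: [539.3, -216.7, 169.0]
ee_rot: [-3.141, 0.0, 1.519]
contact_force: [0.7, -0.4, -0.7]
opening: 42.8
```

```bash
cat > fin.py <<'E'
import sys
from rig import state, vision
from fit import *
tag=sys.argv[1];n=int(sys.argv[2])
A=[];Z=[];L=[]
for i in range(n):
    v=vision.snapshot("side");A.append(v["color"].astype(float));Z.append(v["z_map"]);s=state();L.append(np.r_[s["eef_pos"],s["opening"],s["contact_force"]])
Z=np.array(Z);v["z_map"]=np.where((Z>0).all(0)&(Z.std(0)<15),np.median(Z,0)*.5+Z.mean(0)*.5,0)
v["color"]=np.mean(A,0).round().astype(np.uint8);pickle.dump(v,open(tag+".pkl","wb"))
m=np.mean(L,0);print(round(s["time_s"],2),m.round(2),s["ee_rot"].round(4))
x0,y0,z0=m[:3]
for fa in(0,1):
    x=go(tag,v,(x0+1.5,y0,z0+19.5),s["ee_rot"][2]-np.pi/2,extra=lambda C:(abs(C[...,0]-x0)>9.5)&(C[...,1]>y0-31)&(C[...,1]<y0+12),fa=fa)
    a=x[4] if fa else s["ee_rot"][2]-np.pi/2
    ex=np.array([np.cos(x[3])*np.cos(a),np.cos(x[3])*np.sin(a),np.sin(x[3])]);tip=x[:3]+25.5*ex
    M=np.array([582.4,-219.3,202.5]);ax=np.array([0.9496,-0.0492,0.3097])
    g=(tip-M)@ax;print("tip",tip.round(1),"gap along axis",round(-g,1),"lateral",(tip-M-g*ax).round(1),"angle deg",round(np.degrees(np.arccos(ex@ax)),1))
b=(280,160,380,230);cv2.imwrite(f"pics/{tag}.png",cv2.resize(v["color"][b[1]:b[3],b[0]:b[2],::-1],None,fx=8,fy=8,interpolation=cv2.INTER_CUBIC))
E
python3 fin.py f1 6
```

```text
19.85 [ 5.3951e+02 -2.1670e+02  1.6913e+02  4.2650e+01 -3.0000e-02 -8.0000e-02
 -4.6000e-01] [-3.1415  0.      1.5191]
f1 origin [ 541.6 -216.7  188.9] pitch 0.372 +- 0.016  rms 0.52 N 150
tip [ 565.3 -218.   198.2] gap along axis 17.7 lateral [-0.3  0.5  1.1] angle deg 3.2
f1 origin [ 541.2 -216.9  188.8] pitch 0.387 +- 0.018 az -0.098 rms 0.51 N 150
tip [ 564.7 -219.2  198.5] gap along axis 18.0 lateral [-0.5 -0.8  1.5] angle deg 4.8
```

View pics/f1.png

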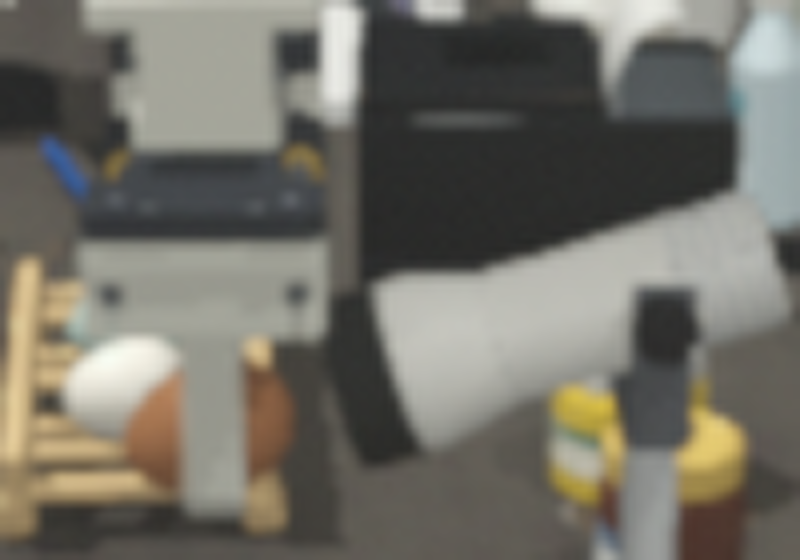

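drive_tool --increments '[[0.1, [0.3, 0, 0.1], 0], [0.1, [0.6, 0, 0.2], 0], [0.1, [0.9, -0.05, 0.3], 0], [0.1, [1.05, -0.05, 0.33], 0], [0.1, [1.15, -0.06, 0.35], 0], [0.1, [1.15, -0.06, 0.35], 0], [0.1, [1.15, -0.06, 0.35], 0], [0.1, [1.15, -0.06, 0.35], 0], [0.1, [1.15, -0.06, 0.35], 0]]'

```text
time_s: 20.98
eef_pos: [551.1, -217.3, 172.6]
ee_rot: [-3.141, 0.0, 1.519]
contact_force: [-0.4, -0.8, -1.3]
opening: 42.5
```

```bash
python3 fin.py f2 6
python3 - <<'E'
from rig import vision
from h import *
v=vision.snapshot("top");pickle.dump(v,open("t2.pkl","wb"));b=(375,130,455,230)
cv2.imwrite("pics/t2.png",cv2.resize(v["color"][b[1]:b[3],b[0]:b[2],::-1],None,fx=6,fy=6,interpolation=cv2.INTER_CUBIC))
E
```

```text
21.27 [ 5.5119e+02 -2.1727e+02  1.7265e+02  4.2600e+01 -9.0000e-02  2.7000e-01
 -6.5000e-01] [-3.1415e+00  1.0000e-04  1.5192e+00]
f2 origin [ 553.2 -217.3  192.4] pitch 0.391 +- 0.015  rms 0.53 N 161
tip [ 576.7 -218.5  202.1] gap along axis 5.5 lateral [-0.4  0.5  1.3] angle deg 4.3
f2 origin [ 553.  -217.4  192.3] pitch 0.398 +- 0.016 az -0.081 rms 0.52 N 161
tip [ 576.4 -219.3  202.2] gap along axis 5.7 lateral [-0.5 -0.3  1.5] angle deg 5.0
```

View pics/f2.png

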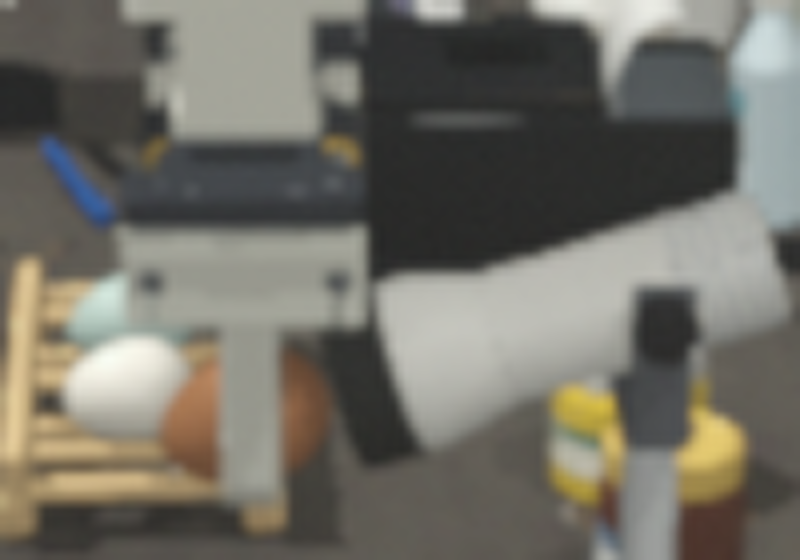

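View pics/t2.png

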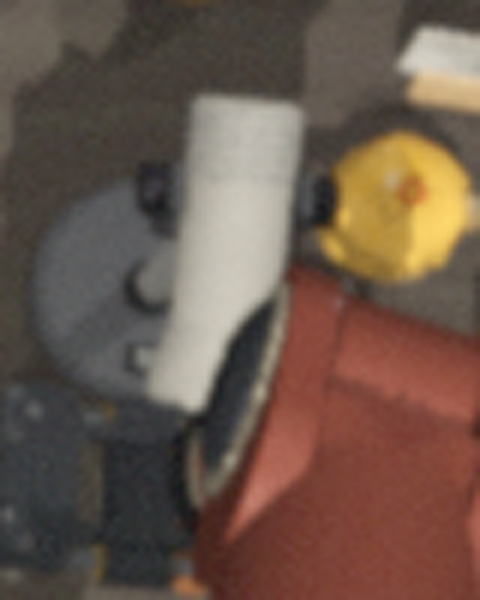

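Run:
```python
from h import *
v=pickle.load(open("f2.pkl","rb"));C=cloud(v)
def at(x8,y8):
    u=int(280+x8/8);w=int(160+y8/8);return C[w,u].round(0)
for p in((150,280),(340,240),(345,300),(355,315),(360,322),(300,322),(250,322),(345,345),(352,400),(375,300),(250,420),(250,490)):print(p,at(*p))
t=pickle.load(open("t2.pkl","rb"));C=cloud(t)
for p in((250,300),(270,310),(210,430),(230,440),(200,450),(150,440),(60,440),(300,400),(320,300),(250,250)):
    print("top",p,C[int(130+p[1]/6),int(375+p[0]/6)].round(0))
P=C[160:215,405:455];m=P[...,2]>225;Q=P[m];k=(Q[:,0]>575)&(abs(Q[:,1]+219)<60);print("points over lamp zone, z pct",np.percentile(Q[k,2],[0,5,25,50,75,100]).round())
s0=pickle.load(open("s0.pkl","rb"))["side"]
for nm,(b) in (("lamp",(320,172,390,290)),("rack",(272,185,288,230)),("stamp",(268,268,292,300)),("jars",(350,205,376,240))):
    d=np.abs(s0["color"].astype(float)-v["color"])[b[1]:b[3],b[0]:b[2]].mean(-1);print(nm,"diff mean",d.mean().round(1),"p95",np.percentile(d,95).round(0))
```

```text
(150, 280) [ 519. -302.  270.]
(340, 240) [ 574. -310.  284.]
(345, 300) [ 577. -305.  265.]
(355, 315) [ 579. -304.  259.]
(360, 322) [ 586. -235.  229.]
(300, 322) [592. 335.   0.]
(250, 322) [ 551. -257.  239.]
(345, 345) [ 581. -240.  223.]
(352, 400) [ 583. -248.  207.]
(375, 300) [ 589. -228.  234.]
(250, 420) [ 550. -255.  206.]
(250, 490) [ 550. -251.  179.]
top (250, 300) [ 634. -228.  239.]
top (270, 310) [ 585. -183.  508.]
top (210, 430) [ 548. -165.  502.]
top (230, 440) [ 543. -169.  509.]
top (200, 450) [ 554. -181.  395.]
top (150, 440) [ 570. -180.  299.]
top (60, 440) [ 569. -146.  298.]
top (300, 400) [ 552. -184.  546.]
top (320, 300) [ 584. -194.  524.]
top (250, 250) [ 654. -226.  250.]
points over lamp zone, z pct [227. 232. 241. 248. 508. 533.]
lamp diff mean 9.7 p95 42.0
rack diff mean 13.7 p95 43.0
stamp diff mean 4.6 p95 11.0
jars diff mean 2.7 p95 5.0
```

Run:
```python
from h import *
from scipy.optimize import least_squares
v=pickle.load(open("f2.pkl","rb"));C=cloud(v);M=np.array([582.4,-219.3,202.5]);a0=np.array([0.9496,-0.0492,0.3097])
s0=pickle.load(open("s0.pkl","rb"))
for n,C,zm in(("side f1",cloud(pickle.load(open("f1.pkl","rb"))),1),("side f2",C,1),("top0",cloud(s0["top"]),1)):
    D=C-M;s=D@a0;r=np.linalg.norm(D-s[...,None]*a0,axis=-1)
    m=(s>45)&(s<165)&(r<32)&(r>12)&~((abs(s-105)<16)&(C[...,2]<240)&(r>10)&(n!="top0"))
    if n=="top0": m&=C[...,2]>M[2]+s*a0[2]+5
    P=C[m]
    def res(p):
        u=np.array([np.cos(p[2])*np.cos(p[3]),np.cos(p[2])*np.sin(p[3]),np.sin(p[2])]);c=np.array([640,p[0],p[1]]);E=P-c;t=E@u
        return np.linalg.norm(E-np.outer(t,u),axis=1)-p[4]
    o=least_squares(res,[-222,221,.315,-.052,22],loss="soft_l1",f_scale=1.5);x=o.x;sd=np.sqrt(np.diag(np.linalg.inv(o.jac.T@o.jac))*np.mean(o.fun**2))
    print(n,len(P),"y,z@x640",x[:2].round(1),"tilt",x[2].round(3),"az",x[3].round(3),"R",x[4].round(1),"sd",sd[2:4].round(3), "predicted@640",(M+a0*(640-M[0])/a0[0]).round(1))
# collar plane: depth points of collar (dark, r 26..30), min s
C=cloud(pickle.load(open("f1.pkl","rb")));D=C-M;s=D@a0;r=np.linalg.norm(D-s[...,None]*a0,axis=-1)
m=(r<31)&(r>20)&(s>-15)&(s<30);h,e=np.histogram(s[m],bins=np.arange(-15,31,3));print(dict(zip(e.tolist(),h.tolist())))
```

```text
side f1 569 y,z@x640 [-223.1  221.7] tilt 0.316 az -0.058 R 21.8 sd [0.005 0.004] predicted@640 [ 640.  -222.3  221.3]
side f2 572 y,z@x640 [-223.1  221.7] tilt 0.316 az -0.059 R 21.7 sd [0.005 0.004] predicted@640 [ 640.  -222.3  221.3]
top0 746 y,z@x640 [-222.2  220.1] tilt 0.325 az -0.045 R 23.2 sd [0.007 0.01 ] predicted@640 [ 640.  -222.3  221.3]
{-15: 0, -12: 0, -9: 0, -6: 0, -3: 4, 0: 22, 3: 26, 6: 27, 9: 24, 12: 27, 15: 27, 18: 27, 21: 24, 24: 25, 27: 28}
```

drive_tool --increments '[[0.1, [0, -0.05, -0.07], 0], [0.1, [0, -0.05, -0.07], 0], [0.1, [0, -0.05, -0.07], 0], [0.1, [0, -0.05, -0.07], 0], [0.1, [0, -0.05, -0.07], 0], [0.1, [0, -0.05, -0.07], 0]]'

```text
time_s: 22.08
eef_pos: [551.2, -217.7, 171.9]
ee_rot: [-3.142, 0.0, 1.519]
contact_force: [0.4, 0.3, -0.5]
opening: 42.8
```

```bash
python3 fin.py f3 8; python3 -c "
from rig import state
import numpy as np
s=state();print(s['qvel'].round(4),s['contact_force'].round(2),s['time_s'])"
```

```text
22.48 [ 5.5121e+02 -2.1777e+02  1.7194e+02  4.2590e+01  8.0000e-02 -1.3000e-01
 -6.1000e-01] [-3.1416e+00  1.0000e-04  1.5192e+00]
f3 origin [ 553.3 -217.5  191.7] pitch 0.376 +- 0.013  rms 0.44 N 155
tip [ 577.  -218.8  201. ] gap along axis 5.6 lateral [-0.1  0.3  0.3] angle deg 3.5
f3 origin [ 552.9 -217.7  191.6] pitch 0.388 +- 0.013 az -0.108 rms 0.43 N 155
tip [ 576.4 -220.3  201.2] gap along axis 6.0 lateral [-0.3 -1.3  0.6] angle deg 5.2
[ 0.0016 -0.0014  0.001  -0.0002 -0.0008  0.0009  0.0025] [-0.57  0.24  0.06] 22.475
```

View pics/f3.png

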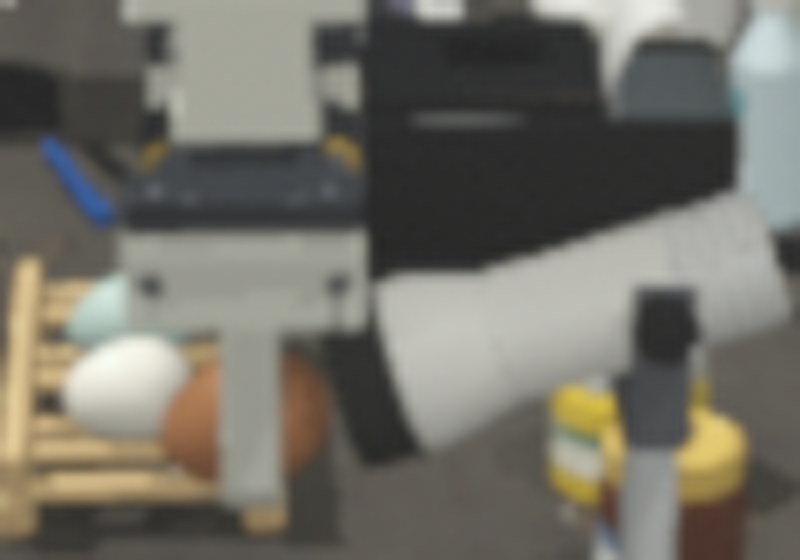

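The egg is in front of the mouth at about (311,210) in the full image, with a clear gap to the collar. It is still, and the only force on the tool is the egg's weight. Handing in.

```bash
python3 -c "
from rig import job_done
print(job_done())"
```

```text
the job is handed in; nothing more can be done
None
```

I took the brown egg out of the rack and am holding its blunt end about 5.6 mm from the lamp mouth. It is still and clear of the lamp, and I handed in at about 22.5 s.

- **Grip:** I closed the jaws by position in small steps, to about 42.6 mm, so the squeeze should be light. The squeeze itself is not measured, so I can't confirm it stayed under 20 N.
- **Tilt:** The moves can't pitch the tool. To tip the egg up I rolled its blunt end against the outer face of the rack's near cheek with about 5 N, then carried it to the lamp.
- **Last checks:** The blunt tip is within about 0.5 mm of the barrel's axis. The only force on the tool is the egg's weight, about 0.6 N, and joint speeds are about zero. The white and blue eggs were still in the rack in the last picture. The jars and stamp look unchanged against the first picture, and the lamp's axis came out the same.
- **Where checks disagreed:**
  - **Pitch:** By the depth fit the egg's pitch is 0.38 rad against the lamp's 0.316, so it is about 3.5° to 5° off the barrel's line. An earlier, rougher colour measurement gave about 0.25.
  - **Sideways:** Fits with the sideways angle left free put the tip up to 1.3 mm to one side.
  - **Gap:** It is uncertain by about 1–2 mm.

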